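Hook and snap the cover onto a tile mould

ROBOT

A 7-joint arm with a two-finger parallel gripper is mounted at the origin on a cart in front of the work surface, level with it; the furniture and walls round the work are solid. World frame = base frame: x ahead of the robot, y to its left, z up, the work surface at z = 0. Lengths are in mm, angles in rad, forces in N, time in s.
With the tool pointing down it reaches from about 350 to 900 mm from the base axis. Payload 8.1 kg.
Tool frame: the origin (TCP) lies on the centre line of the jaws, within the pads' length; the fingertips stand manip.tip_extent ahead of it and the grasp point (between the pads) lies 6 mm ahead of it (manip.tip_extent is the distance from the TCP to the fingertips, in mm); z points along the fingers, y is the direction in which the jaws open and shut (so a half turn about z gives the same grasp; the last joint's range is limited). The gripper opens to 92 mm and grips with 3 to 60 N. Pads are 19 mm wide; open, the fingers measure 130 mm over their backs; the gripper's body (75 mm by 190 mm) begins 47 mm behind the grasp point.
Start: joints at [-1.362, 0.434, 0.025, 1.573, -0.012, 1.134, -0.075], TCP at [191.76, 594.869, 251.742] pointing down, gripper open.
Joint ranges: [-2.62, 2.62], [-0.44, 2.09], [-1.27, 1.32], [0.08, 2.57], [-1.32, 4.46], [0.12, 2], [-2.74, 2.74]. Speed limits (rad/s): [2.22, 2.22, 3.01, 3.01, 3.14, 3.14, 3.14].

INTERFACE

Orientations are given as a unit quaternion [w, x, y, z].
In Python, from plant import manip, vision, regions_of gives the robot as it stands.
- The arm moves only by the tool carry_out, never from a script. Its arguments are lists of equal length, an entry for each row: "dp": the shift along the tool's x, y, z in m, a list of three; "angular": the turn, a rotation vector about the tool's x, y, z in degrees, a list of three; "gripper": the closure in counts, from 0 (fully open) to 255 (shut). In form: {"dp": [[x, y, z], ...], "angular": [[rx, ry, rz], ...], "gripper": [gripper, ...]}. A call has 1 to 10 rows; each row shifts and turns the commanded pose from where the row before left it, along the tool's axes as they then stand; what a row does not reach is not made up. A row lasts 1/12 s, in which the tool goes at most 41.7 mm and 7.16 degrees, less where a joint would pass 70% of its speed; a pose out of reach is approached as far as the arm can. A call with a gripper value outside its range is refused whole. The fingers move at their own pace and stop on an object; "squeeze" is the grip in N (left out, the last holds). Time passes only in rows, so rows that do not move let the fingers close. It gives the time, the measured TCP pose, the force and the opening at its end, in the units of the state.
- manip.sense(): the state, without advancing time (a new reading comes with each control period).
- vision.camera(name): name is "scene" or "top"; returns a dict with "frame" (400x640x3 uint8, blue, green, red), "range_z" (400x640 float32, mm along the optical axis (not along the pixel's ray), 0 where there is no reading), "K" (3x3 intrinsics, pixels), "T" (4x4, takes a point from camera to world coordinates). Camera axes: x right, y down, z forward; pixel columns grow to the right and rows downward; lengths in mm; the calibration is good to about 2 mm. A picture is of the moment at which its call begins.
- manip.finish_job(): hands the job in, once; it reports no verdict.
Trained networks look in the newest picture that a camera, given by its name, has taken for a name from the list of things; names that differ only in an ending like _2 or _b are one class to them, and where a whole thing is asked for, a point or a joint stands for the part that bears it (a point fixed in the world has none). Each returns a list of dicts, best first, with "p" (0 to 1); they miss things now and then, are a little off and sometimes report something else, mostly with a low value. They report only what shows in the picture. A call takes as long as a camera call. They do not tell look-alikes from the thing itself.
- regions_of(camera, target): "region" (400x640 bool, what is visible of it) and "rect" ([left, top, right, bottom] in pixels, round what is visible of it).
The state is a dict: "t": time; "q": joint angles; "dq": joint speeds; "joint_torque": joint torques, N m; "tcp_pos": TCP position; "eef_rot": TCP orientation; "contact_force": force on the tool from outside, world axes, zero at the start; "moment": the same for the moment, N m; "grip_width": finger opening in mm.
Only numpy, scipy, OpenCV 4.12 (cv2) and the standard library are available. Lean on these libraries where they do the work, as an engineer would, in place of code of your own. Each camera call takes 0.05 s, during which the arm holds its last target. There are 200 camera calls.

TASK

Close the plaster tile mould with its wooden cover: pick the cover up by its handle, hook its two steel tabs at a tilt under the steel keeper lip of the mould, lower the other end until it rests on the spring catch and let go of it. Then press that free end down until it lies fully home on the plaster and the catch has snapped over it, and leave it so. Do not disturb the cup, the jar and the cutter ring around it.

Things in the scene. Friction and masses are not known exactly. Their poses are not given: they have to be found in the camera images.
- tile_mould: Mould, fixed: white plaster block with a cavity in a plywood frame, 208 x 118 mm. Origin under its middle, on the table; x (level) points to the keeper end, -x to the catch end, z up. Side cheeks: inner faces at y = +-49 mm, 42 mm high. Keeper end wall: inner face at x = 92 mm. Catch end wall: inner face at x = -82.5 mm, 38 mm high.
- bed (a point): Middle of the resting plane of the cover: the plaster's flat top, 34 mm above the table. Axes as the mould's. The plaster is flat from x = 50 mm to the keeper wall and from x = -45 mm to the catch wall; between them, within y = +-30 mm, lies the cavity, 20 mm deep.
- keeper_mouth (a point): Middle of the mouth below the keeper, a steel lip 90 mm wide (y), 4 mm thick, overhanging the plaster by 10 mm (mould x = 82 to 92 mm); gap below it 8.5 mm high. Point at x = 82 mm, 4 mm above the plaster; axes as the mould's. Tabs go in along +x. Held level the cover is too long to get in: tilt it 15 to 18 degrees, tabs lower.
- catch (a joint): Spring catch, a steel wedge 34 mm wide at the mould's -x end: 0 = sprung out, up to 0.014 m = pushed back (towards -x). The free end of the hooked cover, let go, rests on its ramp some 15 to 30 mm above the plaster; pressing down on the board there with 8 to 20 N pushes the wedge back until it snaps out over the cover.
- catch_nose (a point): Tip of the sprung-out catch as a fixed point of the mould: x = -74 mm, 12 mm above the plaster, where its flat underside is. Above it a 65 degree ramp rises and slopes back (-x) to 37 mm above the plaster. Axes as the mould's.
- cover_handle (a point): Grip point of the loose cover: mid-length and mid-thickness of its dark handle, 32 mm above the cover's underside. Light wooden board 160 (x) x 90 (y) x 10 (z) mm, 0.16 to 0.26 kg, flat at the start. Handle: a rib across the board's middle, 20 mm thick (x), 76 mm long (y), top 46 mm above the underside. Axes are the cover's: x to the tab end, z up.
- cover_tabs (a point): Cover: middle between the tips of its two steel tabs, at their underside, level with the cover's underside, 90 mm along +x from the cover's middle. Tabs 4 mm thick, 20 mm wide, centred 26 mm either side of the middle line, standing out 10 mm beyond the board. Axes are the cover's.
- cover_free_end (a point): Cover: middle of the lower edge of its free (-x) end, 80 mm from the cover's middle. Seated, it lies on the plaster under the catch. Axes are the cover's. Between handle and catch some 60 mm of bare board are left to press on.
- slip_cup_c (a point): Bystander: small blue slip cup, 52 mm wide, 45 mm tall; point at its centre half-way up.
- glaze_jar_c (a point): Bystander: glaze jar with rust-red body and white lid, 59 mm wide, 82 mm tall; point at its centre half-way up.
- cutter_c (a point): Bystander: round metal clay cutter ring, 70 mm wide, 32 mm tall; point at its centre half-way up.
Things that resemble listed ones, but are neither listed nor needed, are in the scene too. Of the things that look like the part that bears cover_handle, the larger one is meant.

How it is judged (in metres and radians):
On the way:
1. the cover is hooked: tabs under the keeper lip, free end resting up on the catch, let go of (x of cover_tabs in the frame of keeper_mouth above 0.003 m and z of cover_tabs in the frame of keeper_mouth below 0.003 m and z of cover_free_end in the frame of tile_mould above 0.042 m and contact force between the fingers and cover below 0.1 N and contact force between cover and tile_mould above 0.3 N), for 0.2 s.
At the end, for the whole second after the job is handed in: The cover lies flat on the plaster (free end within 3 mm of the plaster, level within 0.03 rad), its tabs at least 3 mm under the keeper lip and down within 3 mm, the catch sprung out over the free end (within 2 mm of fully out), everything at rest and let go of (x of cover_tabs in the frame of keeper_mouth above 0.003 m and z of cover_tabs in the frame of keeper_mouth below -0.001 m and z of cover_free_end in the frame of tile_mould below 0.037 m and angle between the z axis of cover_handle and the z axis of tile_mould, either way round below 0.03 rad and value of joint catch below 0.002 m and angular speed of cover below 0.1 rad/s); the robot touches nothing.
It fails at once if a bystander is moved more than 25 mm (distance of any of slip_cup_c, glaze_jar_c, cutter_c from where it was at the start of the episode above 0.025 m).
It also fails if it takes over 56 s, if anything falls off the work surface, if the arm or the gripper's body presses on something with over 40 N, if the wrist force passes 120 N, or if a joint passes its speed limit or range.

## Working session

There is one attempt and no reset: what is moved stays moved. The work goes in short steps, Python scripts to look and compute and a tool call to move; the robot and the scene stay as the last step left them, time stands still between calls to the robot, and variables do not carry over. Pictures are saved under pics/ and viewed, about 8 in all and at most 12, crops included, and the job is handed in when it is done.

Besides the shell and the picture viewer there is one more tool, called after "Request:" by a JSON object that holds its "op" and its "data", one argument or row to a line. carry_out: Moves the arm, as the interface text tells. Its arguments: {"type":"object","properties":{"dp":{"type":"array","items":{"type":"array","items":{"type":"number"}}},"angular":{"type":"array","items":{"type":"array","items":{"type":"number"}}},"gripper":{"type":"array","items":{"type":"number"}},"squeeze":{"type":"number"}},"required":["dp","angular","gripper"]}

```bash
ls; mkdir -p pics
python3 - <<'E'
from plant import manip, vision, regions_of
import cv2,numpy as np
print(manip.sense(), manip.tip_extent)
for c in ["scene","top"]:
    im=vision.camera(c); cv2.imwrite(f"pics/{c}0.png",im["frame"]); np.savez(f"{c}0.npz",**im)
    print(c,im["K"].round(1).tolist(),im["T"].round(3).tolist())
    for n in ["tile_mould","cover_handle","catch","slip_cup_c","glaze_jar_c","cutter_c"]:
        for r in regions_of(c,n):
            m=r["region"]; z=im["range_z"]; m2=m&(z>0)
            v,u=np.nonzero(m2); d=z[m2]; K=im["K"]
            P=np.c_[(u-K[0,2])/K[0,0]*d,(v-K[1,2])/K[1,1]*d,d]@im["T"][:3,:3].T+im["T"][:3,3]
            print(n,round(r["p"],2),np.round(r["rect"]).tolist(),m.sum(),np.median(P,0).round() if len(P) else None, P[:,2].max().round() if len(P) else None)
E
```

```text
pics
{'t': 0.0, 'q': array([-1.36160497,  0.43523424,  0.02495911,  1.57409568, -0.0116007 ,
        1.13398588, -0.07507851]), 'dq': array([ 1.04448524e-03, -2.61595986e-05, -4.46457583e-04, -7.46228815e-04,
        6.12431916e-04, -6.33598775e-04, -5.36022124e-04]), 'joint_torque': array([ 5.53981645e-04, -6.67859101e+01,  9.85938795e-01, -3.14455998e+01,
       -6.02474855e-02,  4.30202892e-02,  1.29286068e-04]), 'tcp_pos': array([191.62684313, 594.40537137, 250.93832997]), 'eef_rot': array([-5.43609024e-05,  1.55282723e-01,  9.87869755e-01, -7.87234538e-04]), 'contact_force': array([ 0.56139529, -0.0023388 ,  0.08234841]), 'moment': array([-0.02065515, -0.04196151,  0.01828426]), 'grip_width': 91.65756948594414} 25.0
scene [[482.2, 0.0, 325.2], [0.0, 482.2, 198.9], [0.0, 0.0, 1.0]] [[0.437, 0.575, -0.692, 1582.422], [0.9, -0.279, 0.336, -530.947], [0.0, -0.769, -0.639, 1014.674], [0.0, 0.0, 0.0, 1.0]]
tile_mould 0.84 [358.0, 157.0, 411.0, 212.0] 1803 [526. 189.  34.] 73.0
cover_handle 0.76 [321.0, 197.0, 356.0, 221.0] 520 [556.  14.   8.] 40.0
cover_handle 0.66 [260.0, 202.0, 310
[... 387 characters left out ...]
[-0.002, -0.984, 0.179, 313.309], [-1.0, -0.003, -0.023, -38.105], [0.023, -0.179, -0.984, 1476.309], [0.0, 0.0, 0.0, 1.0]]
tile_mould 0.9 [216.0, 189.0, 264.0, 255.0] 2256 [520. 193.  33.] 73.0
cover_handle 0.61 [282.0, 194.0, 302.0, 227.0] 536 [544.  14.   7.] 38.0
cover_handle 0.61 [289.0, 161.0, 303.0, 181.0] 205 [691.   8.  26.] 51.0
cover_handle 0.57 [324.0, 192.0, 360.0, 235.0] 914 [ 552. -156.   10.] 447.0
catch 0.65 [224.0, 242.0, 239.0, 250.0] 101 [431. 209.  53.] 73.0
slip_cup_c 0.51 [289.0, 161.0, 304.0, 179.0] 193 [691.   8.  27.] 51.0
glaze_jar_c 0.64 [325.0, 192.0, 360.0, 230.0] 890 [ 554. -155.   10.] 52.0
glaze_jar_c 0.6 [189.0, 168.0, 214.0, 190.0] 339 [650. 320.  79.] 90.0
```

Run:
```python
import cv2,numpy as np
t=cv2.imread("pics/top0.png")[140:280,180:400]; s=cv2.imread("pics/scene0.png")[120:280,160:470]
t=cv2.resize(t,None,fx=3.6,fy=3.6,interpolation=cv2.INTER_CUBIC)
cv2.imwrite("pics/t1.png",t); cv2.imwrite("pics/s1.png",cv2.resize(s,None,fx=2.58,fy=2.58,interpolation=cv2.INTER_CUBIC))
```

```text
(no output)
```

View pics/t1.png

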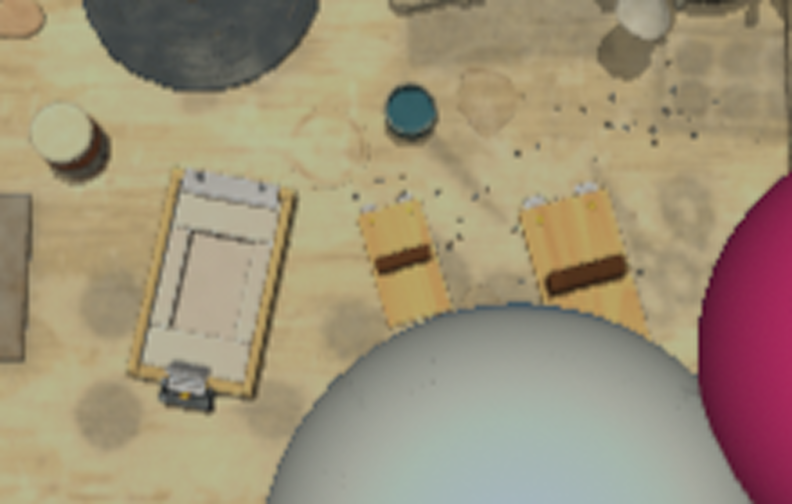

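View pics/s1.png

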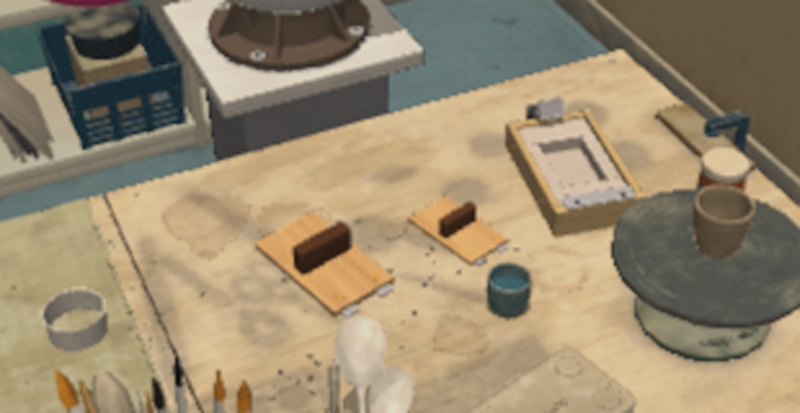

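Top crop: mould at about (215,285), keeper (bright lip) at the top, catch at the bottom (187,385). Candidates for the cover are the small board at top px (292,210) / scene (338,210) and the large one at top px (342,213) / scene (285,222). The handle is the dark rib, and I choose the large board. The jar is at left (65,135), the cup at (410,110) and the cutter at scene crop (75,318). The tabs of the cover point to +x like the keeper.

Next come precise fits for the cover and the mould.

```bash
cat > h.py <<'E'
import numpy as np,cv2
from scipy.optimize import minimize, least_squares
from scipy.spatial.transform import Rotation as R
def cloud(im):
    z=im["range_z"];K=im["K"];T=im["T"];v,u=np.nonzero(z>0);d=z[v,u]
    P=np.c_[(u-K[0,2])/K[0,0]*d,(v-K[1,2])/K[1,1]*d,d]@T[:3,:3].T+T[:3,3]
    return P,u,v
def fitrect(P,L,W,x0):
    # rectangle of known size, best inside-membership with soft edges
    def f(p):
        c,s=np.cos(p[2]),np.sin(p[2]);d=P[:,:2]-p[:2]
        a=np.abs(d@[c,s])-L/2;b=np.abs(d@[-s,c])-W/2
        return np.sum(np.maximum(a,0)**2)+np.sum(np.maximum(b,0)**2)
    best=min((minimize(f,[x0[0]+i,x0[1]+j,x0[2]],method="Nelder-Mead",options=dict(initial_simplex=np.array([[x0[0]+i,x0[1]+j,x0[2]],[x0[0]+i+10,x0[1]+j,x0[2]],[x0[0]+i,x0[1]+j+10,x0[2]],[x0[0]+i,x0[1]+j,x0[2]+.1]]),maxiter=2000)) for i in(-5,5) for j in (-5,5)),key=lambda r:r.fun)
    return best.x,best.fun/len(P)
E
python3 - <<'E'
from h import *
import numpy as np
for c in ["scene","top"]:
    im=dict(np.load(c+"0.npz")); P,u,v=cloud(im)
    def box(x,y,zl,zh): return P[(abs(P[:,0]-x[0])<x[1])&(abs(P[:,1]-y[0])<y[1])&(P[:,2]>zl)&(P[:,2]<zh)]
    b=box((548,110),(-160,75),-20,300); print(c,"table z",np.median(box((548,150),(-70,60),-20,4)[:,2]).round(2), "n",len(b))
    def mar(n,Q):
        r=cv2.minAreaRect(Q[:,:2].astype(np.float32)); m=Q[:,:2].mean(0);w,V=np.linalg.eigh(np.cov((Q[:,:2]-m).T));a=np.degrees(np.arctan2(V[1,1],V[0,1]))
        print(n,len(Q),"rect",np.round(r[0],1),np.round(r[1],1),round(r[2],1),"mean",m.round(1),"pca",round((a+90)%180-90,1),"z",np.percentile(Q[:,2],[10,50,90]).round(1))
    mar("board",b[(b[:,2]>5)&(b[:,2]<16)]); mar("handle",b[(b[:,2]>41)&(b[:,2]<56)])
    m=box((525,125),(193,95),-20,120)
    mar("mould>28",m[(m[:,2]>28)&(m[:,2]<50)]); mar("plaster",m[(m[:,2]>30)&(m[:,2]<37)]); mar("rims",m[(m[:,2]>39)&(m[:,2]<48)]); mar("catch",m[(m[:,2]>52)])
    z=im["range_z"]
    if c=="top":
        for (uu,vv) in [(395,229),(325,250),(235,150)]:
            d=z[vv,uu];K=im["K"];print(uu,vv,(im["T"]@[(uu-K[0,2])/K[0,0]*d,(vv-K[1,2])/K[1,1]*d,d,1]).round())
E
```

```text
scene table z -0.1 n 2257
board 846 rect [ 545.6 -158.4] [135.  212.7] 88.2 mean [ 543.1 -158.5] pca 17.7 z [ 6.6  9.8 12.6]
handle 121 rect [ 532.2 -158.2] [21.9 77.3] 15.2 mean [ 533.2 -158.8] pca -74.4 z [42.  44.7 47.8]
mould>28 1149 rect [515.7 194.7] [121.9 224.3] 79.2 mean [530.1 189.2] pca -12.3 z [31.5 36.6 45.7]
plaster 556 rect [517.9 194.3] [121.4 220.1] 79.0 mean [515.2 193.4] pca -13.8 z [31.3 34.2 36.3]
rims 386 rect [515.2 194.1] [119.1 223.8] 79.8 mean [552.4 185. ] pca -8.0 z [39.9 43.  46.9]
catch 65 rect [436.3 205.2] [41.7 23.4] 64.2 mean [438.8 207.8] pca 76.8 z [53.2 60.7 70.3]
top table z -1.28 n 1971
board 673 rect [ 562.3 -161.6] [156.1 163.1] 83.5 mean [ 556.3 -156. ] pca 33.9 z [ 5.9  9.1 13. ]
handle 116 rect [ 531.2 -158.7] [19.9 75.5] 15.4 mean [ 530.7 -157.9] pca -75.5 z [41.9 45.1 49. ]
mould>28 1517 rect [514.7 194. ] [119.9 217.3] 79.6 mean [522. 192.] pca -10.4 z [30.5 35.6 45.2]
plaster 774 rect [514.7 194. ] [119.9 217.2] 79.6 mean [515.5 192.6] pca -12.9 z [30.8 33.4 36.1]
rims 440 rect [514.7 193.3] [118.2 217.2] 79.4 mean [537.1 188.2] pca -10.1 z [39.7 42.9 46.6]
catch 60 rect [515.4 181.1] [ 34.1 202.7] 70.5 mean [445.9 204.2] pca -20.7 z [52.6 63.  70. ]
395 229 [ 419. -217.  605.    1.]
325 250 [380. -76. 553.   1.]
235 150 [742. 201.  98.   1.]
```

Request:
{"op": "carry_out", "data": {
  "dp": [
    [0,-0.03,0],
    [0,-0.03,0]
  ],
  "angular": [
    [0,0,0],
    [0,0,0]
  ],
  "gripper": [0,0]
}}

```text
t: 0.87
tcp_pos: [173.3, 537.8, 251.1]
eef_rot: [0.0, 0.155, 0.988, -0.0]
contact_force: [0.1, -0.5, 0.2]
grip_width: 91.9
```

```bash
cat >> h.py <<'E'
def hm(X,Y):  # mould
    h=np.zeros_like(X); o=(abs(X)<104)&(abs(Y)<59); h[o]=42
    h[(X<-82.5)&o]=38
    i=(abs(Y)<49)&(X>-82.5)&(X<92); h[i]=34
    h[(X>-45)&(X<50)&(abs(Y)<30)]=14
    h[(X>82)&(X<92)&(abs(Y)<45)]=46.5
    h[(X<-70)&(abs(Y)<22)]=np.nan
    return h
def hc(X,Y,s=1):
    h=np.zeros_like(X); h[(abs(X)<80)&(abs(Y)<45)]=10
    h[(X>80)&(X<90)&(abs(abs(Y)-26)<10)]=4
    h[(abs(X)<10)&(abs(Y)<38)]=46
    return h
def fith(P,h,x0,rad,base=0):
    P=P[(np.hypot(P[:,0]-x0[0],P[:,1]-x0[1])<rad)&(P[:,2]>-15)&(P[:,2]<130)]
    off=[(0,0),(1.2,0),(-1.2,0),(0,1.2),(0,-1.2)]
    def f(p):
        c,s=np.cos(p[2]),np.sin(p[2]);d=P[:,:2]-p[:2];X=d@[c,s];Y=d@[-s,c]
        e=np.mean([h(X+a,Y+b) for a,b in off],0)+base-P[:,2]
        return np.nanmean(np.minimum(abs(e),10))
    best=None
    for k in range(6):
        q=np.array(x0)+np.random.default_rng(k).normal(0,1,3)*[4,4,.04]
        r=minimize(f,q,method="Nelder-Mead",options=dict(initial_simplex=q+np.array([[0,0,0],[6,0,0],[0,6,0],[0,0,.06]]),maxiter=600))
        if best is None or r.fun<best.fun: best=r
    return best.x,best.fun
E
python3 - <<'E'
from h import *
al=[]
for c in ["scene","top"]:
    im=dict(np.load(c+"0.npz")); P,u,v=cloud(im); al.append(P)
for n,P in [("scene",al[0]),("top",al[1]),("both",np.vstack(al))]:
    x,f=fith(P,hm,[515,194,-.2],122); print(n,"mould",x[:2].round(1),np.degrees(x[2]).round(2),round(f,2))
    Q=P if n!="both" else P
    x,f=fith(Q,hc,[532,-158,.26],95); print(n,"cover",x[:2].round(1),np.degrees(x[2]).round(2),round(f,2))
a=cv2.imread("pics/scene0.png");b=cv2.imread("pics/top0.png")
cv2.imwrite("pics/full.png",cv2.resize(np.vstack([a[:300],b[:300]]),(600,562)))
E
```

```text
scene mould [519.1 194. ] -10.33 3.76
scene cover [ 529.5 -156.4] 14.69 2.75
top mould [521.1 193.1] -10.34 3.23
top cover [ 531.5 -158.7] 14.97 2.93
both mould [520.5 193.6] -10.36 3.48
both cover [ 530.4 -157.8] 14.84 2.9
```

View pics/full.png

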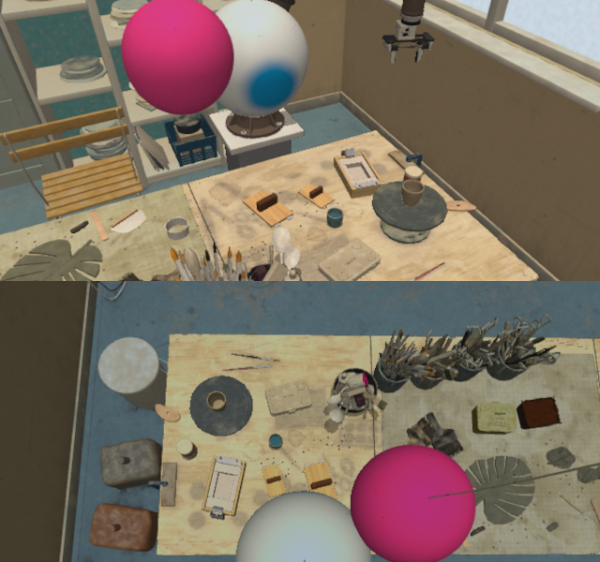

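The lower-level scene matches. The two large spheres (white with a blue disc, and pink) may be arm parts or hanging things, so I will locate them and see if they moved with the arm.

```bash
cat >> h.py <<'E'
def sphere(im,which):
    P,u,v=cloud(im); f=im["frame"][v,u].astype(int)
    if which=="pink": m=(f[:,2]>120)&(f[:,1]<70)&(f[:,0]>50)&(f[:,0]<140)
    else: m=(f.max(1)-f.min(1)<45)&(P[:,2]>380)&(P[:,2]<900)
    m&=(P[:,2]>250)&(abs(P[:,1])<600); Q=P[m]
    if len(Q)<50: return None
    g=lambda p:np.linalg.norm(Q-p[:3],axis=1)-p[3]
    r=least_squares(g,[*(Q.mean(0)-[0,0,100]),130],loss="soft_l1"); return r.x.round(),len(Q),np.abs(r.fun).mean().round(1)
E
python3 - <<'E'
from h import *
from plant import vision
for c in ["scene","top"]:
    n=vision.camera(c); np.savez(c+"1.npz",**n); o=dict(np.load(c+"0.npz"))
    for w in ["pink","white"]: print(c,w,sphere(o,w),sphere(n,w))
E
```

```text
scene pink (array([ 405., -329.,  518.,  144.]), 10124, np.float64(1.3)) (array([ 405., -329.,  518.,  144.]), 10133, np.float64(1.3))
scene white (array([-377.,  -47., -242., 1081.]), 7015, np.float64(22.0)) (array([-235.,  -37.,  -62.,  856.]), 7044, np.float64(19.6))
top pink (array([ 408., -330.,  519.,  143.]), 12530, np.float64(1.2)) (array([ 408., -330.,  519.,  143.]), 12516, np.float64(1.2))
top white (array([401., 253., 474., 369.]), 26319, np.float64(47.9)) (array([373., 234., 500., 338.]), 25867, np.float64(48.3))
```

Run:
```python
from h import *
for k in "01":
  for c in ["scene","top"]:
    im=dict(np.load(c+k+".npz"));P,u,v=cloud(im);f=im["frame"][v,u].astype(int)
    m=(P[:,2]>330)&(P[:,2]<800)&(abs(P[:,0]-300)<250)&(abs(P[:,1]+50)<170)&(np.linalg.norm(P-[406,-330,518],axis=1)>150)
    Q=P[m];g=lambda p:np.linalg.norm(Q-p[:3],axis=1)-p[3]
    r=least_squares(g,[*(Q.mean(0)-[0,0,80]),130],loss="soft_l1",f_scale=5)
    print(k,c,r.x.round(),len(Q),np.median(abs(r.fun)).round(1))
    # anything else high above the table
    m=(P[:,2]>200)&(P[:,0]>100)&(P[:,0]<1000)&(abs(P[:,1])<800)&(np.linalg.norm(P-[406,-330,518],axis=1)>155)&(np.linalg.norm(P-r.x[:3],axis=1)>r.x[3]+15)
    Q=P[m]; 
    if len(Q): b,n=np.unique((Q//100).astype(int)*100,axis=0,return_counts=True); print([(*x.tolist(),int(y)) for x,y in zip(b,n) if y>40])
```

```text
0 scene [274. -76. 413. 176.] 8393 1.5
[(100, 0, 500, 46), (100, 100, 500, 52), (100, 500, 200, 87), (100, 500, 300, 309), (100, 500, 400, 90), (100, 600, 300, 60), (200, 500, 300, 396), (200, 500, 400, 376), (200, 600, 200, 103), (200, 600, 300, 263), (200, 600, 400, 84), (800, -600, 200, 261), (800, -500, 200, 723), (800, -500, 300, 51), (800, -400, 200, 43), (900, -800, 200, 212), (900, -700, 200, 380), (900, -500, 200, 714), (900, -400, 200, 485)]
0 top [278. -77. 405. 180.] 17612 1.8
[(100, 0, 500, 263), (100, 100, 500, 265), (100, 100, 600, 652), (100, 100, 700, 303), (100, 200, 700, 1029), (100, 200, 800, 44), (100, 300, 600, 175), (100, 300, 700, 2479), (100, 400, 600, 438), (100, 400, 700, 1333), (100, 500, 300, 903), (100, 500, 400, 231), (200, -100, 1000, 49), (200, -100, 1100, 115), (200, -100, 1200, 125), (200, 400, 600, 429), (200, 500, 300, 368), (200, 500, 400, 452), (200, 500, 500, 241), (200, 500, 600, 244), (200, 600, 300, 319), (300, -400, 800, 46), (300, -400, 900, 84), (300, -400, 1000, 155), (300, -400, 1100, 61), (800, -600, 200, 94), (800, -500, 200, 326), (9
[... 642 characters left out ...]
49), (100, 100, 600, 205), (100, 100, 700, 173), (100, 200, 700, 1120), (100, 300, 600, 286), (100, 300, 700, 1986), (100, 400, 300, 1101), (100, 400, 400, 385), (100, 400, 600, 1761), (100, 400, 700, 526), (100, 500, 300, 119), (100, 500, 600, 74), (200, -100, 1000, 49), (200, -100, 1100, 115), (200, -100, 1200, 124), (200, 400, 500, 116), (200, 400, 600, 471), (200, 500, 300, 293), (200, 500, 400, 216), (200, 500, 500, 164), (200, 500, 600, 273), (200, 600, 300, 99), (300, -400, 800, 46), (300, -400, 900, 82), (300, -400, 1000, 159), (300, -400, 1100, 59), (800, -600, 200, 92), (800, -500, 200, 328), (900, -800, 200, 42), (900, -700, 200, 113), (900, -500, 200, 104), (900, -400, 200, 131)]
```

```bash
cat >> h.py <<'E'
def rot(yaw,tilt=0,lean=0):
    """tool z down, tool y at world heading yaw (deg); tilt: tool turned about its x (deg); lean: about its y"""
    c,s=np.cos(np.radians(yaw)),np.sin(np.radians(yaw))
    y=np.array([c,s,0]);z=np.array([0,0,-1.]);x=np.cross(y,z)
    return R.from_matrix(np.c_[x,y,z])*R.from_rotvec([np.radians(tilt),0,0])*R.from_rotvec([0,np.radians(lean),0])
def plan(p0,q0,p1,R1,n):
    """rows dp (m), angular (deg)"""
    R0=R.from_quat(np.roll(q0,-1)); p0=np.array(p0,float); w=(R0.inv()*R1).as_rotvec()
    A=[];B=[]
    for i in range(n):
        Ri=R0*R.from_rotvec(w*i/n); A.append((Ri.inv().apply((np.array(p1)-p0)/n)/1000).round(4).tolist()); B.append((np.degrees(w)/n).round(2).tolist())
    print("dp",A,"\nang",B)
E
python3 - <<'E'
from h import *
from plant import manip
s=manip.sense(); print(s["q"].round(3),s["t"])
plan(s["tcp_pos"],s["eef_rot"],[430,330,180],rot(40),10)
E
```

```text
[-1.366  0.333  0.016  1.73  -0.006  1.082 -0.089] 0.9667
dp [[-0.0308, -0.0115, 0.0072], [-0.0314, -0.0097, 0.0072], [-0.0319, -0.008, 0.0072], [-0.0323, -0.0062, 0.0072], [-0.0326, -0.0043, 0.0072], [-0.0328, -0.0025, 0.0072], [-0.0328, -0.0007, 0.0072], [-0.0328, 0.0012, 0.0072], [-0.0327, 0.003, 0.0071], [-0.0325, 0.0048, 0.0071]] 
ang [[-0.02, 0.01, 3.21], [-0.02, 0.01, 3.21], [-0.02, 0.01, 3.21], [-0.02, 0.01, 3.21], [-0.02, 0.01, 3.21], [-0.02, 0.01, 3.21], [-0.02, 0.01, 3.21], [-0.02, 0.01, 3.21], [-0.02, 0.01, 3.21], [-0.02, 0.01, 3.21]]
```

Request:
{"op": "carry_out", "data": {
  "dp": [
    [-0.031,-0.0115,0.007],
    [-0.031,-0.0095,0.007],
    [-0.032,-0.008,0.007],
    [-0.032,-0.006,0.007],
    [-0.0325,-0.0045,0.007],
    [-0.033,-0.0025,0.007],
    [-0.033,-0.0005,0.007],
    [-0.033,0.001,0.007],
    [-0.0325,0.003,0.007],
    [-0.0325,0.005,0.007]
  ],
  "angular": [
    [0,0,3.2],
    [0,0,3.2],
    [0,0,3.2],
    [0,0,3.2],
    [0,0,3.2],
    [0,0,3.2],
    [0,0,3.2],
    [0,0,3.2],
    [0,0,3.2],
    [0,0,3.2]
  ],
  "gripper": [0,0,0,0,0,0,0,0,0,0]
}}

```text
t: 1.8
tcp_pos: [432.9, 333.9, 181.7]
eef_rot: [0.0, 0.423, 0.906, 0.0]
contact_force: [0.4, 0.9, -0.3]
grip_width: 91.6
```

Run:
```python
from h import *
from plant import manip,vision
s=manip.sense(); print(s["q"].round(3),s["t"],s["joint_torque"].round(1),s["tcp_pos"].round(1))
im=vision.camera("top");P,u,v=cloud(im)
m=(P[:,2]>330)&(abs(P[:,0]-277)<150)&(abs(P[:,1]+77)<100);print("sphere top z",P[m][:,2].max())
# arm heights vs radius
r=np.hypot(P[:,0],P[:,1]);m=(P[:,2]>150)&(np.linalg.norm(P-[406,-330,518],axis=1)>155)&(np.linalg.norm(P-[277,-77,409],axis=1)>190)&(abs(P[:,1])<700)&(P[:,0]<700)
az=np.degrees(np.arctan2(P[:,1],P[:,0]))
for a in range(0,700,60):
    k=m&(r>=a)&(r<a+60)
    if k.sum()>20: print(a,k.sum(),"z",np.percentile(P[k,2],[2,50,98]).round(),"az",np.percentile(az[k],[5,50,95]).round())
plan(s["tcp_pos"],s["eef_rot"],[520,130,160],rot(20),6)
```

```text
[-0.932  0.38   0.236  1.869 -0.111  0.904  0.054] 1.8 [ -3.8 -60.    3.1 -25.9   0.4   0.4  -0.5] [432.9 333.9 181.7]
sphere top z 1251.1637487815565
0 101 z [337. 343. 449.] az [-58. -36. -19.]
60 1429 z [177. 338. 630.] az [-70.  -6.  18.]
120 1616 z [517. 664. 829.] az [11. 22. 27.]
180 2957 z [681. 835. 848.] az [26. 30. 45.]
240 3366 z [ 716.  805. 1226.] az [-16.  37.  51.]
300 2195 z [667. 747. 781.] az [31. 36. 44.]
360 1692 z [646. 703. 730.] az [31. 36. 43.]
420 1589 z [260. 645. 682.] az [32. 36. 41.]
480 2400 z [ 243.  598. 1105.] az [-39.  35.  42.]
540 1067 z [237. 567. 591.] az [32. 36. 42.]
600 141 z [231. 262. 269.] az [34. 35. 36.]
dp [[-0.0354, -0.0107, 0.0036], [-0.0359, -0.0086, 0.0036], [-0.0364, -0.0065, 0.0036], [-0.0367, -0.0044, 0.0036], [-0.0369, -0.0023, 0.0036], [-0.0369, -0.0001, 0.0036]] 
ang [[0.01, -0.0, 3.33], [0.01, -0.0, 3.33], [0.01, -0.0, 3.33], [0.01, -0.0, 3.33], [0.01, -0.0, 3.33], [0.01, -0.0, 3.33]]
```

Request:
{"op": "carry_out", "data": {
  "dp": [
    [-0.0355,-0.0105,0.0035],
    [-0.036,-0.0085,0.0035],
    [-0.0365,-0.0065,0.0035],
    [-0.0365,-0.0045,0.0035],
    [-0.037,-0.0025,0.0035],
    [-0.037,0,0.0035]
  ],
  "angular": [
    [0,0,3.3],
    [0,0,3.3],
    [0,0,3.3],
    [0,0,3.3],
    [0,0,3.3],
    [0,0,3.3]
  ],
  "gripper": [0,0,0,0,0,0]
}}

```text
t: 2.35
tcp_pos: [520.5, 129.7, 160.9]
eef_rot: [0.0, 0.572, 0.82, 0.0]
contact_force: [0.6, 0.3, 0.5]
grip_width: 91.7
```

```bash
cat > st.py <<'E'
from h import *
from plant import manip,vision
import sys
s=manip.sense(); print(s["q"].round(3),s["t"],s["joint_torque"].round(1),s["tcp_pos"].round(1),s["contact_force"].round(1))
c=sys.argv[1]
if c=="both":
    a=vision.camera("top")["frame"];b=vision.camera("scene")["frame"]
    cv2.imwrite(f"pics/{sys.argv[2]}.png",cv2.resize(np.vstack([b[:300],a[:330]]),None,fx=.95,fy=.95))
E
python3 st.py both p3
```

```text
[-0.615  0.399  0.362  1.923 -0.184  0.85   0.196] 2.35 [ -5.1 -58.2   4.6 -24.2   0.4   0.3  -0.7] [520.5 129.7 160.9] [0.6 0.3 0.5]
```

View pics/p3.png

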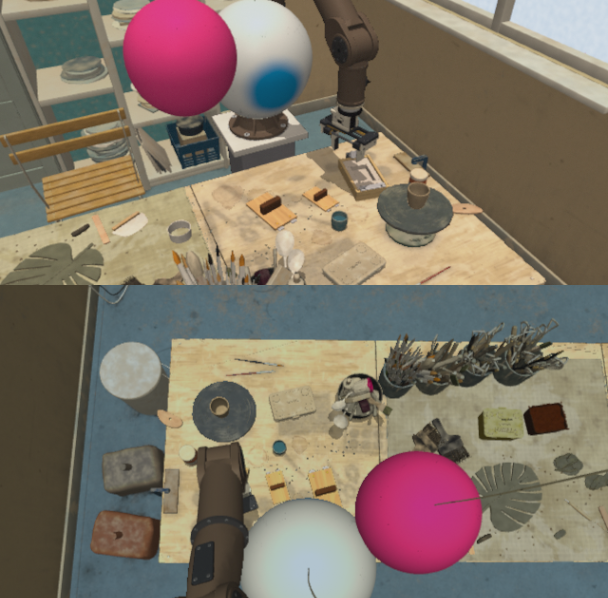

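The picture shows the forearm at top px (215,540) running along x, with the elbow swung to +y, away from the white sphere at (307,555). I'll fit simple kinematics from the logged joint states to predict clearance at the cover.

```bash
cat > kin.py <<'E'
from h import *
import itertools
Q=np.array([[-1.36160497,.43523424,.02495911,1.57409568,-.0116007,1.13398588,-.07507851],[-1.366,.333,.016,1.73,-.006,1.082,-.089],[-.932,.38,.236,1.869,-.111,.904,.054],[-.615,.399,.362,1.923,-.184,.85,.196]])
P=np.array([[191.63,594.4,250.94],[173.3,537.8,251.1],[432.9,333.9,181.7],[520.5,129.7,160.9]])
W=np.array([[0,.15528,.98787,-.0008],[0,.155,.988,0],[0,.423,.906,0],[0,.572,.82,0]])
def fk(q,g,sg,full=False):
    b,d1,L1,a1,L2,L3,a3=g
    A=R.from_euler("z",sg[0]*q[0]+b)*R.from_euler("y",q[1]); p=[np.array([0,0,d1])]
    A=A*R.from_euler("z",sg[1]*q[2]); p.append(p[-1]+A.apply([a1,0,L1]))
    A=A*R.from_euler("y",q[3])*R.from_euler("z",sg[2]*q[4]); p.append(p[-1]+A.apply([-a1,0,L2]))
    A=A*R.from_euler("y",q[5]); p.append(p[-1]+A.apply([a3,0,L3])); A=A*R.from_euler("z",sg[3]*q[6])
    return p,A
G0=[-.1,340,420,0,450,230,0]
def fit(sg):
    def f(g):
        e=[]
        for q,x,w in zip(Q,P,W):
            p,A=fk(q,g[:7],sg); e+=list(p[-1]-x)
            e+=list(100*(A*R.from_euler("z",g[7])).inv().__mul__(R.from_quat(np.roll(w,-1))).as_rotvec())
        return np.array(e)
    best=None
    for b in(-.1,2.62):
      for t in (0,1.57,3.14,-1.57):
        r=least_squares(f,[b,*G0[1:],t],x_scale=[.1,50,50,50,50,50,50,.1])
        if best is None or r.cost<best.cost: best=r
    return best
if __name__=="__main__":
    rs=[(fit(sg),sg) for sg in itertools.product((1,-1),repeat=4)]
    for r,sg in sorted(rs,key=lambda t:t[0].cost)[:3]:
        print(sg,round(r.cost,2),r.x.round(2))
    r,sg=min(rs,key=lambda t:t[0].cost); np.save("kin.npy",np.r_[r.x[:7],sg])
    for q in Q: print([x.round().tolist() for x in fk(q,r.x[:7],sg)[0]])
E
python3 kin.py
```

```text
(-1, -1, -1, -1) 10.6 [-9.0000e-02  4.0110e+01  5.3758e+02  1.6080e+01  4.0819e+02  1.1213e+02
 -7.1900e+00  1.4800e+00]
(-1, -1, 1, -1) 742.29 [-9.0000e-02 -4.1700e+01  5.3197e+02  1.6240e+01  4.0719e+02  2.5690e+01
 -9.8200e+00  1.5800e+00]
(-1, -1, 1, 1) 888.45 [-9.0000e-02 -4.1700e+01  5.3197e+02  1.6240e+01  4.0719e+02  2.5690e+01
 -9.8200e+00  1.5400e+00]
[[0.0, 0.0, 40.0], [71.0, 230.0, 521.0], [192.0, 587.0, 362.0], [194.0, 594.0, 250.0]]
[[0.0, 0.0, 40.0], [56.0, 183.0, 543.0], [169.0, 532.0, 364.0], [171.0, 539.0, 252.0]]
[[0.0, 0.0, 40.0], [145.0, 157.0, 534.0], [427.0, 331.0, 294.0], [433.0, 335.0, 182.0]]
[[0.0, 0.0, 40.0], [196.0, 107.0, 530.0], [512.0, 128.0, 273.0], [520.0, 129.0, 161.0]]
```

```bash
cat > pred.py <<'E'
from kin import *
k=np.load("kin.npy");g=k[:7].copy();sg=k[7:];g[1]+=235;g[5]+=235
S=[(np.array([277,-77,409.]),177),(np.array([406,-330,518.]),144)]
def seg(a,b,c): t=np.clip((c-a)@(b-a)/((b-a)@(b-a)),0,1);return np.linalg.norm(a+t*(b-a)-c)
def step(q,pt,Rt,n=40):
    out=[]
    p0=fk(q,g,sg); x0,A0=p0[0][-1],p0[1]; w=(A0.inv()*Rt).as_rotvec()
    for i in range(1,n+1):
        xt=x0+(pt-x0)*i/n; At=A0*R.from_rotvec(w*i/n)
        for _ in range(3):
            p,A=fk(q,g,sg); e=np.r_[xt-p[-1],300*(At*A.inv()).as_rotvec()]
            J=np.zeros((6,7))
            for j in range(7):
                d=q.copy();d[j]+=1e-5;pp,AA=fk(d,g,sg);J[:,j]=np.r_[pp[-1]-p[-1],300*(AA*A.inv()).as_rotvec()]/1e-5
            q=q+np.linalg.pinv(J)@e
        p,A=fk(q,g,sg)
        out.append([min(seg(a,b,c)-r for a,b in zip(p[:-1],p[1:])) for c,r in S])
    return q,p,np.array(out)
def clear(q):
    p,_=fk(q,g,sg); return [[round(seg(a,b,c)-r) for a,b in zip(p[:-1],p[1:])] for c,r in S]
E
python3 - <<'E'
from pred import *
off=fk(Q[3],g,sg)[1].inv()*R.from_quat(np.roll(W[3],-1))
q,p,o=step(Q[2],P[3],R.from_quat(np.roll(W[3],-1))*off.inv());print("pred",q.round(3),"true",Q[3],clear(Q[3]))
for lean in(0,-30,30):
    q,p,o=step(Q[3],np.array([530,-158,150.]),rot(15,0,lean)*off.inv());print(lean,q.round(2),[x.round().tolist() for x in p],clear(q))
    q,p,o=step(q,np.array([530,-158,40.]),rot(15,0,lean)*off.inv());print(lean,q.round(2),[x.round().tolist() for x in p],clear(q))
E
```

```text
pred [-0.622  0.4    0.37   1.921 -0.188  0.852  0.198] true [-0.615  0.399  0.362  1.923 -0.184  0.85   0.196] [[63, 123, 137], [347, 313, 327]]
0 [-0.13  0.45  0.43  1.89 -0.24  0.85  0.69] [[0.0, 0.0, 275.0], [247.0, 3.0, 753.0], [523.0, -154.0, 497.0], [530.0, -158.0, 150.0]] [[24, 56, 83], [271, 67, 68]]
0 [-0.07  0.6   0.35  1.98 -0.35  0.62  0.77] [[0.0, 0.0, 275.0], [317.0, -12.0, 710.0], [524.0, -154.0, 387.0], [530.0, -158.0, 40.0]] [[-16, 20, 82], [226, 83, 105]]
-30 [-0.68  0.49  0.77  2.1   0.33  0.5  -0.01] [[0.0, 0.0, 275.0], [225.0, 136.0, 744.0], [478.0, 8.0, 450.0], [530.0, -158.0, 150.0]] [[58, 34, 40], [350, 208, 196]]
-30 [-0.61  0.7   0.71  2.17  0.28  0.25 -0.07] [[0.0, 0.0, 275.0], [313.0, 168.0, 678.0], [478.0, 8.0, 340.0], [530.0, -158.0, 40.0]] [[33, 26, 51], [339, 242, 244]]
30 [ 0.22  0.65  0.3   1.63 -0.53  1.35  1.  ] [[0.0, 0.0, 275.0], [319.0, -107.0, 695.0], [570.0, -321.0, 454.0], [530.0, -158.0, 150.0]] [[-36, 84, 158], [151, -29, 32]]
30 [ 0.24  0.79  0.27  1.69 -0.59  1.18  1.1 ] [[0.0, 0.0, 275.0], [369.0, -130.0, 644.0], [570.0, -321.0, 344.0], [530.0, -158.0, 40.0]] [[-76, 60, 199], [95, -19, 95]]
```

```bash
cat > srch.py <<'E'
from pred import *
import sys,time
from multiprocessing import Pool
off=fk(Q[3],g,sg)[1].inv()*R.from_quat(np.roll(W[3],-1))
lo=np.array([-2.62,-.44,-1.27,.08,-1.32,.12,-2.74]);hi=np.array([2.62,2.09,1.32,2.57,4.46,2,2.74])
def run(wps,q=Q[3]):
    c=[];q=q.copy();bad=0
    for pt,yaw,ti,le in wps:
        q,p,o=step(q,np.array(pt,float),rot(yaw,ti,le)*off.inv(),12); c.append(o.min())
        bad=max(bad,np.max(np.maximum(lo+.05-q,q-hi+.05)))
    return min(c),c,bad,q
def trial(seed):
    r=np.random.default_rng(seed); w=[]
    for _ in range(r.integers(1,3)):
        w.append(([r.uniform(380,650),r.uniform(50,400),r.uniform(160,350)],r.uniform(-90,190),r.uniform(-40,40),r.uniform(-50,50)))
    le=r.choice([0,-10,-20,-30]);yaw=15
    w+=[([530,-158,150],yaw,0,le),([530,-158,38],yaw,0,le)]
    try: s,c,b,q=run(w)
    except Exception: return -999,w,None,None
    return (s if b<0 else -500),w,c,q
if __name__=="__main__":
    t=time.time()
    with Pool() as p: res=p.map(trial,range(int(sys.argv[1])))
    res.sort(key=lambda r:-r[0])
    for s,w,c,q in res[:6]: print(round(s),[( np.round(a).tolist(),round(y),round(ti),round(l)) for a,y,ti,l in w],np.round(c),q.round(2))
    print(time.time()-t)
E
nproc; OMP_NUM_THREADS=1 timeout 500 python3 srch.py 400
```

```text
4
-500 [([453.0, 64.0, 163.0], 138, 33, 11), ([577.0, 240.0, 338.0], 138, -40, 36), ([530, -158, 150], 15, 0, -20), ([530, -158, 38], 15, 0, -20)] [ 63. -22. -32.  12.] [-0.47  0.65  0.63  2.12 -0.13  0.33  0.42]
-500 [([637.0, 100.0, 340.0], -3, -6, 33), ([530, -158, 150], 15, 0, -20), ([530, -158, 38], 15, 0, -20)] [39. 34.  9.] [-0.4   0.62  0.54  2.12  0.05  0.33  0.25]
-500 [([461.0, 335.0, 177.0], 78, 18, -31), ([395.0, 146.0, 285.0], 67, -28, -7), ([530, -158, 150], 15, 0, -10), ([530, -158, 38], 15, 0, -10)] [ 68. -15. -43.   8.] [-0.42  0.67  0.7   2.05 -0.55  0.52  0.88]
-500 [([444.0, 330.0, 271.0], -64, -5, -2), ([423.0, 307.0, 182.0], 20, 1, -7), ([530, -158, 150], 15, 0, 0), ([530, -158, 38], 15, 0, 0)] [ 69.  95.  24. -16.] [-0.08  0.61  0.37  1.98 -0.36  0.62  0.79]
-500 [([518.0, 392.0, 175.0], 80, -10, 30), ([427.0, 355.0, 263.0], 163, -2, -7), ([530, -158, 150], 15, 0, -30), ([530, -158, 38], 15, 0, -30)] [11. 16. 22. 16.] [-0.47  0.65  0.53  2.16  0.68  0.31 -0.44]
-500 [([598.0, 230.0, 214.0], -75, -9, -9), ([392.0, 67.0, 350.0], 93, -21, -7), ([530, -158, 150], 15, 0, -30), ([530, -158, 38], 15, 0, -30)] [ 66. -25. -44.  29.] [-0.68  0.75  0.8   2.18 -0.02  0.23  0.2 ]
39.811002016067505
```

```bash
sed -i 's/if b<0 else/if b<=0 else/' srch.py; OMP_NUM_THREADS=1 timeout 500 python3 srch.py 3500
python3 - <<'E'
from srch import *
# best static clearance over the self-motion at the grasp
from scipy.optimize import minimize
for le in (0,-20,-30):
  q,p,o=step(Q[3],np.array([530,-158,150.]),rot(15,0,le)*off.inv(),12);q,p,o=step(q,np.array([530,-158,38.]),rot(15,0,le)*off.inv(),12)
  for sgn in(1,-1):
    qq=q.copy();L=[]
    for k in range(60):
        p,A=fk(qq,g,sg);J=np.zeros((6,7))
        for j in range(7):
            d=qq.copy();d[j]+=1e-5;pp,AA=fk(d,g,sg);J[:,j]=np.r_[pp[-1]-p[-1],300*(AA*A.inv()).as_rotvec()]/1e-5
        n=np.linalg.svd(J)[2][-1];n*=np.sign(n[2])*sgn;qq=qq+.04*n
        if np.any(qq<lo) or np.any(qq>hi):break
        L.append((min(clear(qq)[0]),qq.round(2).tolist()))
    print(le,sgn,max(L) if L else None,len(L))
E
```

```text
31 [([381.0, 226.0, 341.0], 98, -13, -36), ([584.0, 209.0, 251.0], 51, -1, 8), ([530, -158, 150], 15, 0, -30), ([530, -158, 38], 15, 0, -30)] [72. 61. 39. 31.] [-0.71  0.77  0.83  2.17 -0.15  0.24  0.33]
30 [([636.0, 259.0, 219.0], 91, -31, -23), ([530, -158, 150], 15, 0, -30), ([530, -158, 38], 15, 0, -30)] [34. 34. 30.] [-0.69  0.75  0.81  2.18 -0.06  0.24  0.24]
29 [([473.0, 396.0, 326.0], -26, -39, -21), ([516.0, 56.0, 316.0], 89, 9, -7), ([530, -158, 150], 15, 0, -30), ([530, -158, 38], 15, 0, -30)] [74. 92. 37. 29.] [-0.68  0.74  0.79  2.18 -0.    0.23  0.19]
29 [([463.0, 126.0, 316.0], 69, -9, -34), ([610.0, 348.0, 227.0], 120, 9, 7), ([530, -158, 150], 15, 0, -30), ([530, -158, 38], 15, 0, -30)] [58. 61. 37. 29.] [-0.67  0.74  0.79  2.18  0.02  0.23  0.17]
28 [([578.0, 59.0, 243.0], -63, -36, -17), ([567.0, 111.0, 319.0], 62, -16, -13), ([530, -158, 150], 15, 0, -30), ([530, -158, 38], 15, 0, -30)] [69. 94. 35. 28.] [-0.66  0.73  0.77  2.18  0.07  0.24  0.12]
27 [([397.0, 286.0, 329.0], 44, 29, -43), ([447.0, 166.0, 282.0], 179, -14, 16), ([530, -158, 150], 15, 0, -30), ([530, -158, 38], 15, 0, -30)] [71. 66. 30. 27.] [-0.66  0.73  0.76  2.18  0.09  0.24  0.1 ]
323.13144421577454
0 1 (19, [-0.6, 1.06, 1.3, 1.95, -1.17, 1.16, 1.47]) 43
0 -1 (7, [0.87, 0.81, -0.97, 1.96, 0.91, 0.86, -0.34]) 60
-20 1 (43, [-0.84, 1.09, 1.32, 2.09, -1.21, 0.78, 1.36]) 52
-20 -1 (8, [-0.38, 0.61, 0.51, 2.12, 0.11, 0.33, 0.2]) 60
-30 1 (58, [-0.95, 1.14, 1.31, 2.14, -1.22, 0.61, 1.28]) 57
-30 -1 (26, [-0.6, 0.7, 0.7, 2.17, 0.31, 0.25, -0.1]) 60
```

Run:
```python
from srch import *
q=Q[3].copy();y0=20;prev=Q[3]
from plant import manip
s=manip.sense();print(s["joint_torque"].round(2),s["dq"].round(3))
for y in (80,40,0,-40,-80,-120,-158):
    q,p,o=step(q,np.array([520+10*(130-y)/288,y,150.]),rot(20-5*(130-y)/288)*off.inv(),6);print(y,q.round(3),clear(q)[0])
plan(s["tcp_pos"],s["eef_rot"],[522,80,150],rot(19),4)
```

```text
[  1.09 -54.52   5.49 -25.85  -0.26  -0.16   0.52] [-0.061 -0.007 -0.084 -0.002 -0.011  0.013 -0.029]
80 [-0.536  0.402  0.374  1.954 -0.197  0.818  0.281] [57, 97, 109]
40 [-0.47   0.399  0.386  1.962 -0.202  0.816  0.35 ] [53, 80, 91]
0 [-0.402  0.4    0.397  1.963 -0.209  0.817  0.421] [48, 67, 77]
-40 [-0.333  0.406  0.408  1.955 -0.216  0.821  0.491] [43, 58, 69]
-80 [-0.263  0.416  0.417  1.94  -0.225  0.828  0.561] [37, 54, 68]
-120 [-0.193  0.431  0.425  1.918 -0.234  0.839  0.628] [31, 53, 73]
-158 [-0.127  0.449  0.43   1.89  -0.243  0.853  0.689] [24, 56, 83]
dp [[-0.0104, -0.0038, 0.0028], [-0.0104, -0.0037, 0.0027], [-0.0104, -0.0037, 0.0027], [-0.0104, -0.0037, 0.0027]] 
ang [[0.01, 0.05, 0.18], [0.01, 0.05, 0.18], [0.01, 0.05, 0.18], [0.01, 0.05, 0.18]]
```

Request:
{"op": "carry_out", "data": {
  "dp": [
    [-0.0125,-0.004,0.001],
    [-0.0125,-0.004,0.001],
    [-0.0125,-0.004,0.001],
    [-0.0125,-0.004,0.001],
    [-0.0125,-0.004,0.001],
    [-0.0125,-0.004,0.001],
    [-0.0125,-0.004,0.001],
    [-0.0125,-0.004,0.001],
    [0,0,0],
    [0,0,0]
  ],
  "angular": [
    [0,0,0.2],
    [0,0,0.2],
    [0,0,0.2],
    [0,0,0.2],
    [0,0,0.2],
    [0,0,0.2],
    [0,0,0.2],
    [0,0,0.2],
    [0,0,0],
    [0,0,0]
  ],
  "gripper": [0,0,0,0,0,0,0,0,0,0]
}}

```text
t: 3.28
tcp_pos: [523.1, 25.1, 152.7]
eef_rot: [-0.0, 0.583, 0.812, -0.0]
contact_force: [0.0, -0.4, 0.0]
grip_width: 91.5
```

```bash
cat >> st.py <<'E'
if c=="s":
    im=vision.camera("top");P,u,v=cloud(im)
    for n,C,r0 in(("white",[277,-77,409],177),("pink",[406,-330,518],144)):
        d=np.linalg.norm(P-C,axis=1);Q=P[(abs(d-r0)<12)]
        r=least_squares(lambda p:np.linalg.norm(Q-p[:3],axis=1)-p[3],[*C,r0],loss="soft_l1",f_scale=3);print(n,r.x.round(1),len(Q))
    from pred import clear; print("clear",clear(s["q"]))
E
python3 st.py s
```

```text
[-0.44   0.394  0.383  1.962 -0.197  0.822  0.377] 3.2833 [  1.4 -54.3   6.  -24.7   0.1   0.    0.2] [523.1  25.1 152.7] [ 0.  -0.4  0. ]
white [280.9 -77.8 414.3 171.8] 12636
pink [ 407.7 -329.8  517.8  143.3] 13823
clear [[52, 76, 84], [325, 225, 229]]
```

Request:
{"op": "carry_out", "data": {
  "dp": [
    [-0.0115,-0.004,0],
    [-0.0115,-0.004,0],
    [-0.0115,-0.004,0],
    [-0.0115,-0.004,0],
    [-0.0115,-0.004,0],
    [0,0,0],
    [0,0,0]
  ],
  "angular": [
    [0,0,0.2],
    [0,0,0.2],
    [0,0,0.2],
    [0,0,0.2],
    [0,0,0.2],
    [0,0,0],
    [0,0,0]
  ],
  "gripper": [0,0,0,0,0,0,0]
}}

```text
t: 3.92
tcp_pos: [522.2, -36.0, 152.8]
eef_rot: [0.0, 0.591, 0.807, 0.0]
contact_force: [0.4, 1.5, 1.1]
grip_width: 91.9
```

```bash
python3 st.py s
```

```text
[-0.334  0.395  0.398  1.964 -0.205  0.822  0.484] 3.9167 [  1.4 -54.1   6.2 -24.8   0.1   0.    0.2] [522.2 -36.  152.8] [0.4 1.5 1.1]
white [280.9 -77.8 414.4 171.8] 10218
pink [ 407.6 -329.8  517.7  143.3] 13813
clear [[45, 58, 66], [311, 170, 171]]
```

Request:
{"op": "carry_out", "data": {
  "dp": [
    [-0.0115,-0.004,0],
    [-0.0115,-0.004,0],
    [-0.0115,-0.004,0],
    [0,0,0]
  ],
  "angular": [
    [0,0,0.2],
    [0,0,0.2],
    [0,0,0.2],
    [0,0,0]
  ],
  "gripper": [0,0,0,0]
}}

```text
t: 4.3
tcp_pos: [520.9, -75.1, 152.9]
eef_rot: [0.001, 0.596, 0.803, -0.001]
contact_force: [-0.1, -1.2, 0.0]
grip_width: 92.0
```

```bash
python3 st.py s
```

```text
[-0.267  0.399  0.408  1.958 -0.21   0.825  0.551] 4.3 [ -1.3 -53.5   4.2 -25.   -0.3   0.1   0.5] [520.9 -75.1 152.9] [-0.1 -1.2  0. ]
white [280.9 -77.9 414.3 171.8] 9251
pink [ 407.7 -329.8  517.8  143.2] 13818
clear [[41, 51, 60], [301, 134, 135]]
```

Request:
{"op": "carry_out", "data": {
  "dp": [
    [-0.011,-0.002,0],
    [-0.011,-0.002,0],
    [-0.011,-0.002,0],
    [-0.011,-0.002,0],
    [0,0,0]
  ],
  "angular": [
    [0,0,0.2],
    [0,0,0.2],
    [0,0,0.2],
    [0,0,0.2],
    [0,0,0]
  ],
  "gripper": [0,0,0,0,0]
}}

```text
t: 4.77
tcp_pos: [526.4, -119.2, 152.9]
eef_rot: [0.001, 0.601, 0.799, -0.0]
contact_force: [-0.0, 0.2, 0.5]
grip_width: 91.5
```

```bash
python3 st.py s
```

```text
[-0.186  0.42   0.416  1.927 -0.221  0.838  0.628] 4.7667 [ -0.9 -55.2   4.8 -25.1  -0.3   0.2   0.4] [ 526.4 -119.2  152.9] [-0.   0.2  0.5]
white [280.9 -77.9 414.3 171.8] 8367
pink [ 407.6 -329.8  517.8  143.3] 13806
clear [[33, 52, 68], [286, 96, 97]]
```

Request:
{"op": "carry_out", "data": {
  "dp": [
    [-0.011,-0.001,0],
    [-0.011,-0.001,0],
    [-0.011,-0.001,0],
    [0,0,0]
  ],
  "angular": [
    [0,0,0.2],
    [0,0,0.2],
    [0,0,0.2],
    [0,0,0]
  ],
  "gripper": [0,0,0,0]
}}

```text
t: 5.15
tcp_pos: [532.9, -151.5, 153.0]
eef_rot: [0.001, 0.605, 0.796, -0.0]
contact_force: [-0.5, -0.4, -0.3]
grip_width: 91.9
```

```bash
python3 st.py s
python3 - <<'E'
from h import *
from plant import manip
s=manip.sense();plan(s["tcp_pos"],s["eef_rot"],[531.2,-158.2,110],rot(15),3)
E
```

```text
[-0.127  0.442  0.42   1.893 -0.231  0.853  0.681] 5.15 [ -1.2 -57.    5.1 -25.3  -0.3   0.3   0.4] [ 532.9 -151.5  153. ] [-0.5 -0.4 -0.3]
white [280.8 -77.9 414.4 171.7] 7749
pink [ 407.7 -329.8  517.8  143.2] 13819
clear [[25, 56, 81], [273, 70, 71]]
dp [[-0.0024, -0.0012, 0.0143], [-0.0024, -0.0012, 0.0143], [-0.0025, -0.0012, 0.0143]] 
ang [[0.0, 0.02, 0.2], [0.0, 0.02, 0.2], [0.0, 0.02, 0.2]]
```

Request:
{"op": "carry_out", "data": {
  "dp": [
    [-0.0025,-0.0012,0.0145],
    [-0.0025,-0.0012,0.0145],
    [-0.0025,-0.0012,0.0145],
    [0,0,0]
  ],
  "angular": [
    [0,0,0.2],
    [0,0,0.2],
    [0,0,0.2],
    [0,0,0]
  ],
  "gripper": [0,0,0,0]
}}

```text
t: 5.53
tcp_pos: [529.5, -156.1, 107.0]
eef_rot: [-0.002, 0.608, 0.794, -0.001]
contact_force: [-0.7, 1.2, -0.3]
grip_width: 91.8
```

```bash
python3 st.py s
```

```text
[-0.093  0.504  0.392  1.933 -0.271  0.76   0.718] 5.5333 [  0.5 -60.5   6.8 -23.7  -0.3  -0.8   0.3] [ 529.5 -156.1  107. ] [-0.7  1.2 -0.3]
white [280.9 -77.9 414.3 171.8] 7237
pink [ 407.7 -329.8  517.8  143.3] 13815
clear [[9, 38, 81], [253, 68, 75]]
```

Request:
{"op": "carry_out", "data": {
  "dp": [
    [0,0,0.01],
    [0,0,0.01],
    [0,0,0]
  ],
  "angular": [
    [0,0,0],
    [0,0,0],
    [0,0,0]
  ],
  "gripper": [0,0,0]
}}

```text
t: 5.83
tcp_pos: [530.5, -155.8, 87.8]
eef_rot: [-0.001, 0.608, 0.794, -0.0]
contact_force: [-0.4, -0.5, 0.8]
grip_width: 91.8
```

```bash
python3 st.py both p4; python3 -c "
import cv2;a=cv2.imread('pics/p4.png');cv2.imwrite('pics/p4c.png',cv2.resize(a[140:260,180:420],(720,360)))"
```

```text
[-0.081  0.532  0.377  1.946 -0.288  0.718  0.732] 5.8333 [  0.5 -62.1   7.1 -22.6  -0.2  -0.5   0.1] [ 530.5 -155.8   87.8] [-0.4 -0.5  0.8]
```

View pics/p4c.png

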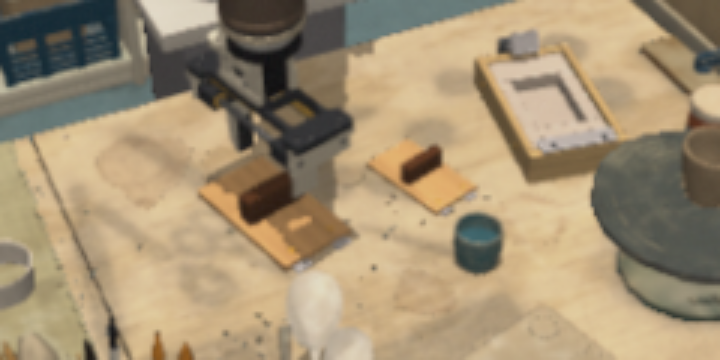

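The crop shows the open gripper straddling the large cover's dark handle at about (265,195). The small cover at (420,165) is untouched.

Request:
{"op": "carry_out", "data": {
  "dp": [
    [-0.002,0,0.008],
    [0,0,0.008],
    [0,0,0.008],
    [0,0,0.008],
    [0,0,0.008],
    [0,0,0.0075],
    [0,0,0]
  ],
  "angular": [
    [0,0,0],
    [0,0,0],
    [0,0,0],
    [0,0,0],
    [0,0,0],
    [0,0,0],
    [0,0,0]
  ],
  "gripper": [0,0,0,0,0,0,0]
}}

```text
t: 6.52
tcp_pos: [530.6, -158.2, 39.9]
eef_rot: [-0.001, 0.608, 0.794, -0.001]
contact_force: [-0.4, -0.3, -0.2]
grip_width: 91.6
```

```bash
python3 st.py n
```

```text
[-0.046  0.605  0.336  1.97  -0.328  0.621  0.769] 6.5167 [  0.3 -64.4   6.9 -19.3  -0.1  -0.4   0.1] [ 530.6 -158.2   39.9] [-0.4 -0.3 -0.2]
```

Request:
{"op": "carry_out", "data": {
  "dp": [
    [0,0,0],
    [0,0,0],
    [0,0,0],
    [0,0,0],
    [0,0,0],
    [0,0,0],
    [0,0,0],
    [0,0,0],
    [0,0,0],
    [0,0,0]
  ],
  "angular": [
    [0,0,0],
    [0,0,0],
    [0,0,0],
    [0,0,0],
    [0,0,0],
    [0,0,0],
    [0,0,0],
    [0,0,0],
    [0,0,0],
    [0,0,0]
  ],
  "gripper": [255,255,255,255,255,255,255,255,255,255],
  "squeeze": 25
}}

```text
t: 7.35
tcp_pos: [531.6, -158.5, 41.7]
eef_rot: [0.0, 0.608, 0.794, 0.0]
contact_force: [0.5, -0.4, 0.8]
grip_width: 30.1
```

Request:
{"op": "carry_out", "data": {
  "dp": [
    [0,0,0],
    [0,0,0],
    [0,0,0],
    [0,0,0],
    [0,0,0]
  ],
  "angular": [
    [0,0,0],
    [0,0,0],
    [0,0,0],
    [0,0,0],
    [0,0,0]
  ],
  "gripper": [255,255,255,255,255],
  "squeeze": 40
}}

```text
t: 7.77
tcp_pos: [531.4, -158.5, 41.7]
eef_rot: [-0.0, 0.608, 0.794, -0.0]
contact_force: [-2.0, -1.1, 1.5]
grip_width: 19.7
```

Request:
{"op": "carry_out", "data": {
  "dp": [
    [0,0,-0.01],
    [0,0,-0.015],
    [0,0,-0.015],
    [0,0,-0.015],
    [0,0,-0.015],
    [0,0,-0.015],
    [0,0,-0.015],
    [0,0,-0.01],
    [0,0,0]
  ],
  "angular": [
    [0,0,0],
    [0,0,0],
    [0,0,0],
    [0,0,0],
    [0,0,0],
    [0,0,0],
    [0,0,0],
    [0,0,0],
    [0,0,0]
  ],
  "gripper": [255,255,255,255,255,255,255,255,255]
}}

```text
t: 8.52
tcp_pos: [532.9, -158.8, 154.1]
eef_rot: [0.002, 0.608, 0.794, 0.001]
contact_force: [-0.0, 0.3, -1.2]
grip_width: 19.7
```

```bash
cat >> h.py <<'E'
MP=np.array([520.5,193.6]);MY=-10.35;GH=41.7
def tgt(X,Z,th,ylat=0,gh=GH):
    """TCP (world) with tab tip underside at mould X, height Z over plaster, tilt th deg"""
    t=np.radians(th);ex=np.array([np.cos(t),-np.sin(t)]);ez=np.array([np.sin(t),np.cos(t)])
    a=np.array([X,Z])-90*ex+gh*ez;c,s=np.cos(np.radians(MY)),np.sin(np.radians(MY))
    return np.r_[MP+a[0]*np.array([c,s])+ylat*np.array([-s,c]),34+a[1]],rot(MY,th)
def where(s,gh=GH):
    """tip X,Ylat,Z, tilt, heading from state"""
    A=R.from_quat(np.roll(s["eef_rot"],-1)).as_matrix();T=np.array(s["tcp_pos"])+gh*A[:,2]
    c,s_=np.cos(np.radians(MY)),np.sin(np.radians(MY))
    def m(p): d=p[:2]-MP; return np.round([d@[c,s_],d@[-s_,c],p[2]-34],1)
    return "tip",m(T+90*A[:,1]),"free",m(T-80*A[:,1]),"tilt",round(np.degrees(np.arcsin(-A[2,1])),2),"head",round(np.degrees(np.arctan2(A[1,1],A[0,1])),2),"roll",round(np.degrees(np.arcsin(A[2,0])),2)
E
python3 - <<'E'
from h import *
from plant import manip
s=manip.sense();p,Rt=tgt(72,60,0);p[2]=165;print(p);plan(s["tcp_pos"],s["eef_rot"],p,Rt,12)
E
```

```text
[502.79288468 196.83389347 165.        ]
dp [[0.0293, 0.0053, -0.0009], [0.0294, 0.0042, -0.0009], [0.0296, 0.0031, -0.0009], [0.0297, 0.002, -0.0009], [0.0297, 0.0009, -0.0009], [0.0297, -0.0002, -0.0009], [0.0297, -0.0013, -0.0009], [0.0296, -0.0024, -0.0009], [0.0295, -0.0035, -0.0009], [0.0294, -0.0046, -0.0009], [0.0292, -0.0056, -0.0009], [0.029, -0.0067, -0.0009]] 
ang [[0.02, 0.0, 2.12], [0.02, 0.0, 2.12], [0.02, 0.0, 2.12], [0.02, 0.0, 2.12], [0.02, 0.0, 2.12], [0.02, 0.0, 2.12], [0.02, 0.0, 2.12], [0.02, 0.0, 2.12], [0.02, 0.0, 2.12], [0.02, 0.0, 2.12], [0.02, 0.0, 2.12], [0.02, 0.0, 2.12]]
```

Request:
{"op": "carry_out", "data": {
  "dp": [
    [0.015,0.003,-0.001],
    [0.025,0.004,-0.001],
    [0.03,0.004,-0.001],
    [0.03,0.003,-0.001],
    [0.03,0.002,-0.001],
    [0.03,0.001,-0.001],
    [0.03,0,-0.001],
    [0.03,-0.001,-0.001],
    [0.03,-0.002,-0.001],
    [0.03,-0.003,-0.001]
  ],
  "angular": [
    [0,0,1.1],
    [0,0,2],
    [0,0,2.1],
    [0,0,2.1],
    [0,0,2.1],
    [0,0,2.1],
    [0,0,2.1],
    [0,0,2.1],
    [0,0,2.1],
    [0,0,2.1]
  ],
  "gripper": [255,255,255,255,255,255,255,255,255,255]
}}

```text
t: 9.35
tcp_pos: [512.0, 123.7, 161.2]
eef_rot: [-0.0, 0.737, 0.676, -0.0]
contact_force: [0.8, 0.3, -1.4]
grip_width: 20.0
```

Run:
```python
from h import *
from plant import manip
s=manip.sense();print(where(s),s["grip_width"]);p,Rt=tgt(72,55,16.5);print(p);plan(s["tcp_pos"],s["eef_rot"],p,Rt,8)
```

```text
('tip', array([ 93.8, -61.7,  85.4]), 'free', array([-75.4, -78. ,  85.5]), 'tilt', np.float64(0.04), 'head', np.float64(-4.87), 'roll', np.float64(-0.02)) 19.986206201657122
[518.08953407 194.04022925 154.54416397]
dp [[0.0088, 0.0, 0.0008], [0.0088, -0.0001, 0.0008], [0.0088, -0.0001, 0.0009], [0.0088, -0.0002, 0.0009], [0.0088, -0.0003, 0.0009], [0.0088, -0.0004, 0.0009], [0.0088, -0.0004, 0.001], [0.0088, -0.0005, 0.001]] 
ang [[2.06, 0.1, 0.68], [2.06, 0.1, 0.68], [2.06, 0.1, 0.68], [2.06, 0.1, 0.68], [2.06, 0.1, 0.68], [2.06, 0.1, 0.68], [2.06, 0.1, 0.68], [2.06, 0.1, 0.68]]
```

Request:
{"op": "carry_out", "data": {
  "dp": [
    [0.0088,0,0.0008],
    [0.0088,0,0.0008],
    [0.0088,0,0.0008],
    [0.0088,0,0.001],
    [0.0088,-0.0005,0.001],
    [0.0088,-0.0005,0.001],
    [0.0088,-0.0005,0.001],
    [0.0088,-0.0005,0.001],
    [0,0,0],
    [0,0,0]
  ],
  "angular": [
    [2.06,0.1,0.68],
    [2.06,0.1,0.68],
    [2.06,0.1,0.68],
    [2.06,0.1,0.68],
    [2.06,0.1,0.68],
    [2.06,0.1,0.68],
    [2.06,0.1,0.68],
    [2.06,0.1,0.68],
    [0,0,0],
    [0,0,0]
  ],
  "gripper": [255,255,255,255,255,255,255,255,255,255]
}}

```text
t: 10.18
tcp_pos: [518.5, 192.3, 153.9]
eef_rot: [-0.11, 0.759, 0.635, -0.092]
contact_force: [0.3, -0.7, -2.0]
grip_width: 19.8
```

Run:
```python
from h import *
from plant import manip,vision
s=manip.sense();print(where(s),s["grip_width"])
im=vision.camera("scene");np.savez("scene2.npz",**im);f=im["frame"]
cv2.imwrite("pics/s5.png",cv2.resize(f[130:220,320:440],None,fx=6,fy=6,interpolation=cv2.INTER_CUBIC))
p,Rt=tgt(73,3,16.5);plan(s["tcp_pos"],s["eef_rot"],p,Rt,6)
# cover board as seen, in tool frame: check lateral offset and heading
P,u,v=cloud(im);A=R.from_quat(np.roll(s["eef_rot"],-1)).as_matrix();q=(P-s["tcp_pos"])@A
m=(abs(q[:,2]-31.7)<4)&(abs(q[:,0])<70)&(abs(q[:,1])<100);b=q[m];print(len(b),"tool x",np.percentile(b[:,0],[0,2,50,98,100]).round(1),"tool y",np.percentile(b[:,1],[0,2,98,100]).round(1),"z",np.median(b[:,2]).round(1))
r=cv2.minAreaRect(b[:,:2].astype(np.float32));print(r)
```

```text
('tip', array([72.8, -1.5, 54.4]), 'free', array([-90.2,  -1.9, 102.7]), 'tilt', np.float64(16.5), 'head', np.float64(-10.23), 'roll', np.float64(-0.05)) 19.83717342200886
dp [[0.0003, 0.0025, 0.0082], [0.0003, 0.0025, 0.0082], [0.0003, 0.0025, 0.0082], [0.0003, 0.0025, 0.0082], [0.0003, 0.0025, 0.0082], [0.0003, 0.0025, 0.0082]] 
ang [[0.0, 0.01, 0.02], [0.0, 0.01, 0.02], [0.0, 0.01, 0.02], [0.0, 0.01, 0.02], [0.0, 0.01, 0.02], [0.0, 0.01, 0.02]]
540 tool x [-45.5 -44.  -14.7  42.4  45.3] tool y [-78.7 -75.3  83.2  92.8] z 31.5
((-0.09463882446289062, 7.040855407714844), (171.52117919921875, 90.6898422241211), 89.94648742675781)
```

View pics/s5.png

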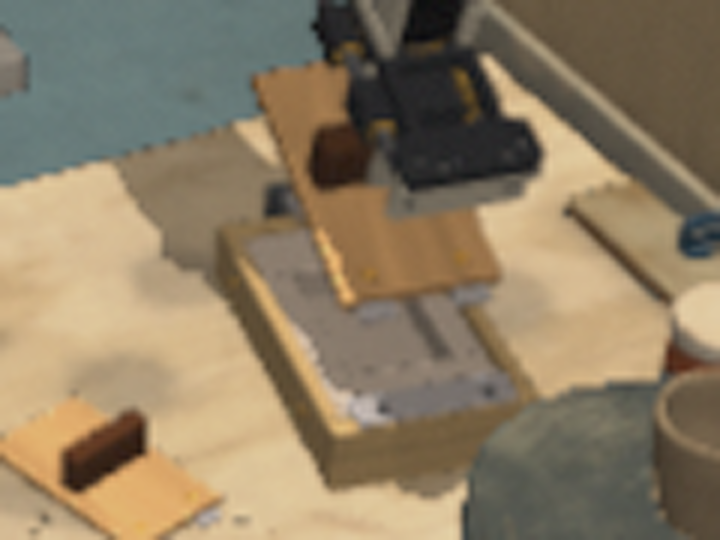

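The crop shows the cover tilted at (370,190), tabs at (375,310)/(470,290), pointing to the keeper lip at (440,395). It measures as centred and aligned in the grip.

Request:
{"op": "carry_out", "data": {
  "dp": [
    [0.0003,0.0025,0.0082],
    [0.0003,0.0025,0.0082],
    [0.0003,0.0025,0.0082],
    [0.0003,0.0025,0.0082],
    [0.0003,0.0025,0.0082],
    [0,0.001,0.0035],
    [0,0,0],
    [0,0,0]
  ],
  "angular": [
    [0,0,0],
    [0,0,0],
    [0,0,0],
    [0,0,0],
    [0,0,0],
    [0,0,0],
    [0,0,0],
    [0,0,0]
  ],
  "gripper": [255,255,255,255,255,255,255,255]
}}

```text
t: 10.9
tcp_pos: [519.1, 193.9, 108.2]
eef_rot: [-0.11, 0.76, 0.634, -0.092]
contact_force: [-0.0, 0.3, -1.2]
grip_width: 19.7
```

Run:
```python
from h import *
from plant import manip,vision
s=manip.sense();print(where(s),s["grip_width"],s["contact_force"].round(1))
p,Rt=tgt(73,2,16.5);plan(s["tcp_pos"],s["eef_rot"],p,Rt,2)
p2,_=tgt(87,1,16.5);plan(p,Rt.as_quat()[[3,0,1,2]],p2,Rt,7)
```

```text
('tip', array([73. ,  0.1,  8.7]), 'free', array([-90. ,  -0.1,  57. ]), 'tilt', np.float64(16.51), 'head', np.float64(-10.25), 'roll', np.float64(-0.01)) 19.666787589001867 [-0.   0.3 -1.2]
dp [[-0.0, 0.0009, 0.0032], [-0.0, 0.0009, 0.0032]] 
ang [[-0.01, 0.02, 0.05], [-0.01, 0.02, 0.05]]
dp [[0.0, 0.002, -0.0004], [0.0, 0.002, -0.0004], [0.0, 0.002, -0.0004], [0.0, 0.002, -0.0004], [0.0, 0.002, -0.0004], [0.0, 0.002, -0.0004], [0.0, 0.002, -0.0004]] 
ang [[0.0, 0.0, 0.0], [0.0, 0.0, 0.0], [0.0, 0.0, 0.0], [0.0, 0.0, 0.0], [0.0, 0.0, 0.0], [0.0, 0.0, 0.0], [0.0, 0.0, 0.0]]
```

Request:
{"op": "carry_out", "data": {
  "dp": [
    [0,0.0008,0.003],
    [0,0.0005,0.002],
    [0,0.0004,0.0015],
    [0,0,0.0005],
    [0,0,0],
    [0,0,0]
  ],
  "angular": [
    [0,0,0],
    [0,0,0],
    [0,0,0],
    [0,0,0],
    [0,0,0],
    [0,0,0]
  ],
  "gripper": [255,255,255,255,255,255]
}}

```text
t: 11.4
tcp_pos: [518.9, 194.0, 101.4]
eef_rot: [-0.11, 0.759, 0.635, -0.092]
contact_force: [-0.4, -0.5, -2.0]
grip_width: 20.0
```

Run:
```python
from h import *
from plant import manip,vision
s=manip.sense();print(where(s),s["contact_force"].round(1),s["moment"].round(2))
```

```text
('tip', array([72.8,  0.3,  1.8]), 'free', array([-90.2,  -0. ,  50.1]), 'tilt', np.float64(16.49), 'head', np.float64(-10.24), 'roll', np.float64(0.02)) [-0.4 -0.5 -2. ] [-0.18 -0.4   0.01]
```

Request:
{"op": "carry_out", "data": {
  "dp": [
    [0,0.002,-0.0006],
    [0,0.002,-0.0005],
    [0,0.002,-0.0005],
    [0,0.002,-0.0005],
    [0,0.002,-0.0005],
    [0,0,0],
    [0,0,0]
  ],
  "angular": [
    [0,0,0],
    [0,0,0],
    [0,0,0],
    [0,0,0],
    [0,0,0],
    [0,0,0],
    [0,0,0]
  ],
  "gripper": [255,255,255,255,255,255,255]
}}

```text
t: 11.98
tcp_pos: [529.2, 192.1, 100.9]
eef_rot: [-0.11, 0.76, 0.634, -0.092]
contact_force: [-0.1, 0.1, -1.1]
grip_width: 19.9
```

Run:
```python
from h import *
from plant import manip,vision
s=manip.sense();print(where(s),s["contact_force"].round(1),s["moment"].round(2))
```

```text
('tip', array([83.3,  0.2,  1.4]), 'free', array([-79.8,  -0.1,  49.6]), 'tilt', np.float64(16.49), 'head', np.float64(-10.25), 'roll', np.float64(0.01)) [-0.1  0.1 -1.1] [-0.19 -0.34  0.02]
```

Request:
{"op": "carry_out", "data": {
  "dp": [
    [0,0.0015,-0.0004],
    [0,0.0015,-0.0004],
    [0,0.001,-0.0003],
    [0,0,0]
  ],
  "angular": [
    [0,0,0],
    [0,0,0],
    [0,0,0],
    [0,0,0]
  ],
  "gripper": [255,255,255,255]
}}

```text
t: 12.32
tcp_pos: [532.7, 191.6, 100.8]
eef_rot: [-0.111, 0.759, 0.634, -0.092]
contact_force: [-2.6, 1.2, -0.5]
grip_width: 19.9
```

Run:
```python
from h import *
from plant import manip,vision
s=manip.sense();print(where(s),s["contact_force"].round(1),s["moment"].round(2))
f=vision.camera("scene")["frame"]
cv2.imwrite("pics/s6.png",cv2.resize(f[140:220,340:430],None,fx=7,fy=7,interpolation=cv2.INTER_CUBIC))
# lowering: tilt 16.5 -> 10 with tip kept, tip X to 88
q=s["eef_rot"];p=s["tcp_pos"]
p2,R2=tgt(88,0.8,9);plan(p,q,p2,R2,8)
```

```text
('tip', array([86.8,  0.4,  1.2]), 'free', array([-76.2,   0.1,  49.7]), 'tilt', np.float64(16.56), 'head', np.float64(-10.24), 'roll', np.float64(0.01)) [-2.6  1.2 -0.5] [-0.03  0.1  -0.12]
dp [[-0.0, -0.0004, 0.0015], [-0.0, -0.0004, 0.0015], [-0.0, -0.0005, 0.0015], [-0.0, -0.0005, 0.0015], [-0.0, -0.0005, 0.0015], [-0.0, -0.0005, 0.0015], [-0.0, -0.0006, 0.0015], [-0.0, -0.0006, 0.0015]] 
ang [[-0.94, 0.0, 0.01], [-0.94, 0.0, 0.01], [-0.94, 0.0, 0.01], [-0.94, 0.0, 0.01], [-0.94, 0.0, 0.01], [-0.94, 0.0, 0.01], [-0.94, 0.0, 0.01], [-0.94, 0.0, 0.01]]
```

View pics/s6.png

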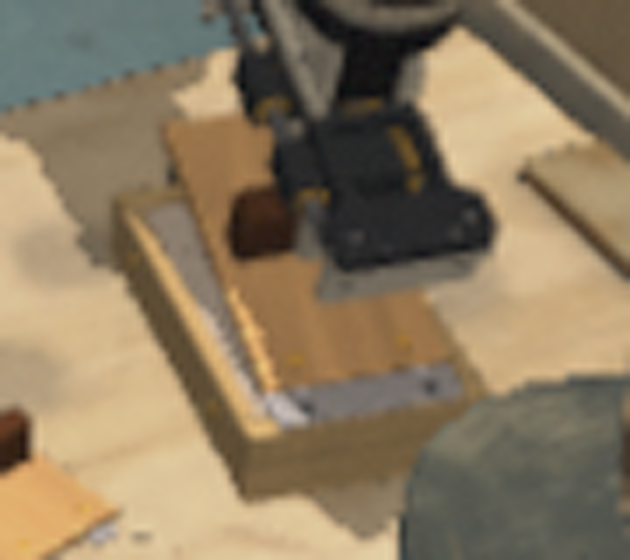

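The crop shows the tabs under the keeper lip at (370,390) and the board's front edge against the lip. A light −2.6 N contact fits this, so true x is about 1.5 mm further in than my frame says.

Request:
{"op": "carry_out", "data": {
  "dp": [
    [0,-0.0005,0.0015],
    [0,-0.0005,0.0015],
    [0,-0.0005,0.0015],
    [0,-0.0005,0.0015],
    [0,-0.0005,0.0015],
    [0,-0.0005,0.0015],
    [0,-0.0005,0.0015],
    [0,0,0]
  ],
  "angular": [
    [-0.94,0,0],
    [-0.94,0,0],
    [-0.94,0,0],
    [-0.94,0,0],
    [-0.94,0,0],
    [-0.94,0,0],
    [-0.94,0,0],
    [0,0,0]
  ],
  "gripper": [255,255,255,255,255,255,255,255]
}}

```text
t: 13.03
tcp_pos: [526.7, 192.7, 91.2]
eef_rot: [-0.066, 0.764, 0.639, -0.055]
contact_force: [-3.4, 1.0, -0.9]
grip_width: 19.6
```

```bash
cat > w.py <<'E'
from h import *
from plant import manip
s=manip.sense();print(where(s),s["contact_force"].round(1),s["moment"].round(2),s["t"],s["grip_width"].round(1))
E
python3 w.py
```

```text
Traceback (most recent call last):
  File "w.py", line 3, in <module>
    s=manip.sense();print(where(s),s["contact_force"].round(1),s["moment"].round(2),s["t"],s["grip_width"].round(1))
                                                                                           ^^^^^^^^^^^^^^^^^^^^^
AttributeError: 'float' object has no attribute 'round'
```

Request:
{"op": "carry_out", "data": {
  "dp": [
    [0,-0.0005,0.0015],
    [0,-0.0005,0.0015],
    [0,0,0]
  ],
  "angular": [
    [-0.8,0,0],
    [-0.8,0,0],
    [0,0,0]
  ],
  "gripper": [255,255,255]
}}

```text
t: 13.28
tcp_pos: [525.5, 192.9, 88.4]
eef_rot: [-0.055, 0.765, 0.64, -0.046]
contact_force: [-2.6, 1.4, -1.4]
grip_width: 19.8
```

```bash
python3 w.py
```

```text
Traceback (most recent call last):
  File "w.py", line 3, in <module>
    s=manip.sense();print(where(s),s["contact_force"].round(1),s["moment"].round(2),s["t"],s["grip_width"].round(1))
                                                                                           ^^^^^^^^^^^^^^^^^^^^^
AttributeError: 'float' object has no attribute 'round'
```

```bash
sed -i 's/,s\["grip_width"\].round(1)//' w.py; python3 w.py
```

```text
('tip', array([88.1,  0.4,  0.2]), 'free', array([-80.1,   0. ,  24.7]), 'tilt', np.float64(8.26), 'head', np.float64(-10.22), 'roll', np.float64(0.01)) [-2.6  1.4 -1.4] [ 0.28  0.61 -0.08] 13.2833
```

Request:
{"op": "carry_out", "data": {
  "dp": [
    [0,-0.0005,0.0015],
    [0,0,0]
  ],
  "angular": [
    [-0.6,0,0],
    [0,0,0]
  ],
  "gripper": [255,255]
}}

```text
t: 13.45
tcp_pos: [525.1, 193.0, 87.2]
eef_rot: [-0.051, 0.766, 0.64, -0.043]
contact_force: [-3.0, 2.1, 0.8]
grip_width: 19.4
```

```bash
python3 w.py
```

```text
('tip', array([88.2,  0.4, -0.1]), 'free', array([-80.2,   0.1,  22.6]), 'tilt', np.float64(7.67), 'head', np.float64(-10.23), 'roll', np.float64(0.02)) [-3.   2.1  0.8] [ 0.29  0.72 -0.05] 13.45
```

Request:
{"op": "carry_out", "data": {
  "dp": [
    [0,-0.0005,0.001],
    [0,0,0]
  ],
  "angular": [
    [-0.5,0,0],
    [0,0,0]
  ],
  "gripper": [255,255]
}}

```text
t: 13.62
tcp_pos: [524.8, 193.0, 86.5]
eef_rot: [-0.048, 0.766, 0.64, -0.04]
contact_force: [-3.2, 0.7, 0.8]
grip_width: 19.7
```

```bash
python3 w.py
```

```text
('tip', array([88.4,  0.4, -0.1]), 'free', array([-80.3,   0.1,  21.1]), 'tilt', np.float64(7.16), 'head', np.float64(-10.25), 'roll', np.float64(0.03)) [-3.2  0.7  0.8] [ 0.3   0.63 -0.11] 13.6167
```

Request:
{"op": "carry_out", "data": {
  "dp": [
    [0,0,0],
    [0,0,0],
    [0,0,0],
    [0,0,0],
    [0,0,0],
    [0,0,0],
    [0,0,0],
    [0,0,0]
  ],
  "angular": [
    [0,0,0],
    [0,0,0],
    [0,0,0],
    [0,0,0],
    [0,0,0],
    [0,0,0],
    [0,0,0],
    [0,0,0]
  ],
  "gripper": [120,120,120,120,120,120,120,120]
}}

```text
t: 14.28
tcp_pos: [524.6, 192.9, 86.4]
eef_rot: [-0.048, 0.766, 0.64, -0.04]
contact_force: [0.3, 0.1, 0.2]
grip_width: 48.6
```

```bash
python3 w.py
python3 - <<'E'
from h import *
from plant import manip,vision
s=manip.sense()
for c in("scene","top"):
    im=vision.camera(c);np.savez(c+"3.npz",**im);P,u,v=cloud(im)
    c_,s_=np.cos(np.radians(MY)),np.sin(np.radians(MY));d=P[:,:2]-MP;X=d@[c_,s_];Y=d@[-s_,c_]
    m=(abs(Y)<42)&(X>-80)&(X<78)&(abs(X)>20)&(P[:,2]>36)&(P[:,2]<80)
    if c=="scene":
        b=(P[m][:,2]-34);A=np.c_[X[m],np.ones(m.sum())]
        r=least_squares(lambda k:A@k-b,[0,20],loss="soft_l1",f_scale=2);print("board top slope deg",np.degrees(np.arctan(r.x[0])),"top Z at X=-78",r.x@[-78,1],"at 78",r.x@[78,1],m.sum())
f=np.load("scene3.npz")["frame"]
cv2.imwrite("pics/s7.png",cv2.resize(f[140:220,340:430],None,fx=7,fy=7,interpolation=cv2.INTER_CUBIC))
E
```

```text
('tip', array([88.2,  0.2, -0.3]), 'free', array([-80.5,  -0.1,  21. ]), 'tilt', np.float64(7.21), 'head', np.float64(-10.25), 'roll', np.float64(0.01)) [0.3 0.1 0.2] [-0.11 -0.08 -0.03] 14.2833
board top slope deg -6.943826831636947 top Z at X=-78 30.95378407167034 at 78 11.954623168269286 461
```

View pics/s7.png

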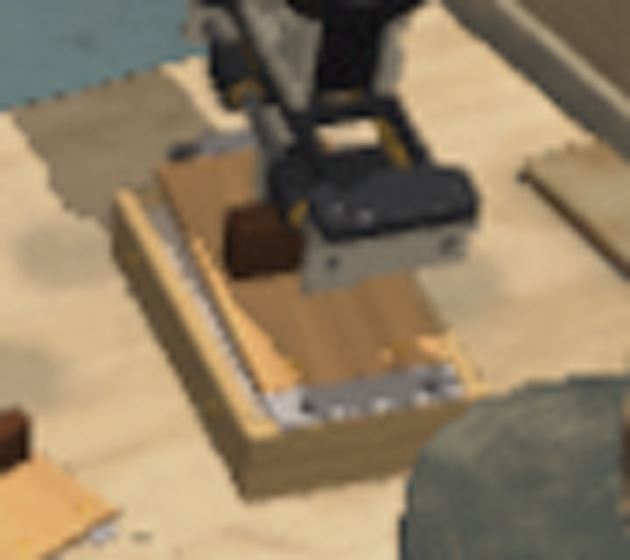

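The crop shows the gripper open and the cover resting tilted (board slope 6.9°, free end about 21 mm up) on the catch, tabs under the lip, zero force. I retreat along the tool axis.

Request:
{"op": "carry_out", "data": {
  "dp": [
    [0,0,0],
    [0,0,-0.006],
    [0,0,-0.01],
    [0,0,-0.012],
    [0,0,-0.012],
    [0,0,-0.012],
    [0,0,-0.012],
    [0,0,-0.012],
    [0,0,0]
  ],
  "angular": [
    [0,0,0],
    [0,0,0],
    [0,0,0],
    [0,0,0],
    [0,0,0],
    [0,0,0],
    [0,0,0],
    [0,0,0],
    [0,0,0]
  ],
  "gripper": [120,120,120,120,120,120,120,120,255]
}}

```text
t: 15.13
tcp_pos: [535.8, 191.4, 165.0]
eef_rot: [-0.048, 0.766, 0.64, -0.038]
contact_force: [0.2, -0.4, 0.5]
grip_width: 45.4
```

```bash
python3 w.py
python3 - <<'E'
from h import *
from plant import manip,vision
s=manip.sense()
def brd():
    im=vision.camera("scene");P,u,v=cloud(im)
    c_,s_=np.cos(np.radians(MY)),np.sin(np.radians(MY));d=P[:,:2]-MP;X=d@[c_,s_];Y=d@[-s_,c_]
    m=(abs(Y)<42)&(X>-75)&(X<78)&(abs(X)>20)&(P[:,2]>36)&(P[:,2]<75)
    b=P[m][:,2]-34;A=np.c_[X[m],np.ones(m.sum())];r=least_squares(lambda k:A@k-b,[0,20],loss="soft_l1",f_scale=2).x
    print("slope",np.degrees(np.arctan(r[0])),"Z at -78",r@[-78,1],m.sum())
brd()
c,s_=np.cos(np.radians(MY)),np.sin(np.radians(MY))
p=np.r_[MP+(-47)*np.array([c,s_]),125];print(p);plan(s["tcp_pos"],s["eef_rot"],p,rot(MY),6)
E
```

```text
('tip', array([99.7,  0.9, 78.7]), 'free', array([-69.1,   0.6,  99.4]), 'tilt', np.float64(6.98), 'head', np.float64(-10.25), 'roll', np.float64(0.16)) [ 0.2 -0.4  0.5] [-0.18 -0.12 -0.02] 15.1333
slope -7.038564970748234 Z at -78 30.995570123391897 523
[474.26475444 202.04405518 125.        ]
dp [[-0.0001, -0.0095, 0.0079], [-0.0001, -0.0097, 0.0077], [-0.0001, -0.0098, 0.0075], [-0.0001, -0.01, 0.0073], [-0.0001, -0.0101, 0.0071], [-0.0001, -0.0103, 0.0069]] 
ang [[-1.16, -0.03, 0.02], [-1.16, -0.03, 0.02], [-1.16, -0.03, 0.02], [-1.16, -0.03, 0.02], [-1.16, -0.03, 0.02], [-1.16, -0.03, 0.02]]
```

Request:
{"op": "carry_out", "data": {
  "dp": [
    [0,-0.0105,0],
    [0,-0.0105,0],
    [0,-0.0105,0],
    [0,-0.0105,0.001],
    [0,-0.0105,0.003],
    [0,-0.01,0.009],
    [0,0,0.014],
    [0,0,0.014],
    [0,0,0],
    [0,0,0]
  ],
  "angular": [
    [-1.16,0,0],
    [-1.16,0,0],
    [-1.16,0,0],
    [-1.16,0,0],
    [-1.16,0,0],
    [-1.16,0,0],
    [0,0,0],
    [0,0,0],
    [0,0,0],
    [0,0,0]
  ],
  "gripper": [255,255,255,255,255,255,255,255,255,255]
}}

```text
t: 16.02
tcp_pos: [471.5, 202.1, 125.0]
eef_rot: [-0.002, 0.767, 0.641, -0.002]
contact_force: [1.1, 0.2, 0.1]
grip_width: 0.5
```

```bash
cat > w2.py <<'E'
from h import *
from plant import manip
s=manip.sense();c,s_=np.cos(np.radians(MY)),np.sin(np.radians(MY));d=s["tcp_pos"][:2]-MP
print("tip X,Y,Z",(d@[c,s_]).round(1),(d@[-s_,c]).round(1),(s["tcp_pos"][2]-25-34).round(2),"F",s["contact_force"].round(1),"w",round(s["grip_width"],1),s["t"],where(s)[5:])
E
python3 w2.py
```

```text
tip X,Y,Z -49.7 -0.4 66.05 F [1.1 0.2 0.1] w 0.5 16.0167 (np.float64(0.33), 'head', np.float64(-10.26), 'roll', np.float64(-0.06))
```

Request:
{"op": "carry_out", "data": {
  "dp": [
    [0,0.002,0.01],
    [0,0,0.01],
    [0,0,0.01],
    [0,0,0.005],
    [0,0,0.002],
    [0,0,0.002],
    [0,0,0]
  ],
  "angular": [
    [0,0,0],
    [0,0,0],
    [0,0,0],
    [0,0,0],
    [0,0,0],
    [0,0,0],
    [0,0,0]
  ],
  "gripper": [255,255,255,255,255,255,255]
}}

```text
t: 16.6
tcp_pos: [473.7, 202.1, 86.2]
eef_rot: [-0.002, 0.767, 0.641, -0.002]
contact_force: [0.0, 0.9, 0.3]
grip_width: 0.1
```

```bash
python3 w2.py
```

```text
tip X,Y,Z -47.6 -0.1 27.24 F [0.  0.9 0.3] w 0.1 16.6 (np.float64(0.29), 'head', np.float64(-10.25), 'roll', np.float64(-0.0))
```

Request:
{"op": "carry_out", "data": {
  "dp": [
    [0,0,0.002],
    [0,0,0.002],
    [0,0,0.0015],
    [0,0,0]
  ],
  "angular": [
    [0,0,0],
    [0,0,0],
    [0,0,0],
    [0,0,0]
  ],
  "gripper": [255,255,255,255]
}}

```text
t: 16.93
tcp_pos: [473.8, 202.6, 82.0]
eef_rot: [-0.002, 0.767, 0.641, -0.001]
contact_force: [-5.2, -0.7, 16.1]
grip_width: 0.3
```

```bash
python3 w2.py
```

```text
tip X,Y,Z -47.5 0.5 23.0 F [-5.2 -0.7 16.1] w 0.3 16.9333 (np.float64(0.27), 'head', np.float64(-10.24), 'roll', np.float64(0.09))
```

Request:
{"op": "carry_out", "data": {
  "dp": [
    [0,0,0.0015],
    [0,0,0.0015],
    [0,0,0.0015],
    [0,0,0]
  ],
  "angular": [
    [0,0,0],
    [0,0,0],
    [0,0,0],
    [0,0,0]
  ],
  "gripper": [255,255,255,255]
}}

```text
t: 17.27
tcp_pos: [474.2, 202.4, 76.7]
eef_rot: [-0.002, 0.767, 0.641, -0.001]
contact_force: [-0.0, 0.5, 2.0]
grip_width: 0.3
```

```bash
python3 w2.py
```

```text
tip X,Y,Z -47.1 0.3 17.67 F [-0.   0.5  2. ] w 0.3 17.2667 (np.float64(0.2), 'head', np.float64(-10.24), 'roll', np.float64(0.05))
```

Request:
{"op": "carry_out", "data": {
  "dp": [
    [0,0,0.0015],
    [0,0,0.0015],
    [0,0,0.001],
    [0,0,0]
  ],
  "angular": [
    [0,0,0],
    [0,0,0],
    [0,0,0],
    [0,0,0]
  ],
  "gripper": [255,255,255,255]
}}

```text
t: 17.6
tcp_pos: [473.8, 202.1, 72.2]
eef_rot: [-0.002, 0.767, 0.641, -0.001]
contact_force: [0.0, -0.2, 1.3]
grip_width: 0.5
```

```bash
python3 w2.py
```

```text
tip X,Y,Z -47.4 -0.0 13.18 F [ 0.  -0.2  1.3] w 0.5 17.6 (np.float64(0.26), 'head', np.float64(-10.25), 'roll', np.float64(-0.0))
```

Request:
{"op": "carry_out", "data": {
  "dp": [
    [0,0,0.0015],
    [0,0,0.001],
    [0,0,0.001],
    [0,0,0.0005],
    [0,0,0]
  ],
  "angular": [
    [0,0,0],
    [0,0,0],
    [0,0,0],
    [0,0,0],
    [0,0,0]
  ],
  "gripper": [255,255,255,255,255]
}}

```text
t: 18.02
tcp_pos: [473.7, 202.0, 69.3]
eef_rot: [-0.002, 0.768, 0.641, -0.001]
contact_force: [-4.4, -1.7, 17.2]
grip_width: -0.1
```

```bash
python3 w2.py
```

```text
tip X,Y,Z -47.6 -0.2 10.27 F [-4.4 -1.7 17.2] w -0.1 18.0167 (np.float64(0.29), 'head', np.float64(-10.27), 'roll', np.float64(0.04))
```

Request:
{"op": "carry_out", "data": {
  "dp": [
    [0,0,0.0005],
    [0,0,0],
    [0,0,0],
    [0,0,-0.005],
    [0,0,-0.012],
    [0,0,-0.02],
    [0,0,-0.03],
    [0,0,-0.03],
    [0,0,-0.03],
    [0,0,0]
  ],
  "angular": [
    [0,0,0],
    [0,0,0],
    [0,0,0],
    [0,0,0],
    [0,0,0],
    [0,0,0],
    [0,0,0],
    [0,0,0],
    [0,0,0],
    [0,0,0]
  ],
  "gripper": [255,255,255,255,255,255,255,255,255,255]
}}

```text
t: 18.85
tcp_pos: [477.0, 202.6, 199.8]
eef_rot: [-0.001, 0.768, 0.641, 0.002]
contact_force: [1.7, -0.3, -0.2]
grip_width: 0.5
```

Request:
{"op": "carry_out", "data": {
  "dp": [
    [0.03,0,-0.01],
    [0.03,0,-0.01],
    [0.03,0,-0.01],
    [0.03,0,0],
    [0.03,0,0],
    [0,0,0]
  ],
  "angular": [
    [0,0,0],
    [0,0,0],
    [0,0,0],
    [0,0,0],
    [0,0,0],
    [0,0,0]
  ],
  "gripper": [255,255,255,255,255,255]
}}

```text
t: 19.35
tcp_pos: [500.1, 356.6, 223.9]
eef_rot: [-0.003, 0.765, 0.644, -0.001]
contact_force: [-0.9, -0.1, 0.1]
grip_width: 0.1
```

Run:
```python
from h import *
from plant import manip,vision
print(manip.sense()["t"],manip.sense()["tcp_pos"])
for c in("scene","top"):
    im=vision.camera(c);P,u,v=cloud(im)
    c_,s_=np.cos(np.radians(MY)),np.sin(np.radians(MY));d=P[:,:2]-MP;X=d@[c_,s_];Y=d@[-s_,c_]
    m=(abs(Y)<42)&(X>-70)&(X<75)&(abs(X)>20)&(P[:,2]>30)&(P[:,2]<75)
    if m.sum()>50:
        b=P[m][:,2]-34;A=np.c_[X[m],np.ones(m.sum())];r=least_squares(lambda k:A@k-b,[0,20],loss="soft_l1",f_scale=2).x
        print(c,"slope",np.degrees(np.arctan(r[0])),"Z at -70,75",r@[-70,1],r@[75,1],m.sum())
    for n,o in(("cup",(691,8)),("jar",(655,320)),("cutter",(504,-450))):
        k=(np.hypot(P[:,0]-o[0],P[:,1]-o[1])<45)&(P[:,2]>12)&(P[:,2]<120)
        P0,_,_=cloud(dict(np.load(c+"0.npz")));k0=(np.hypot(P0[:,0]-o[0],P0[:,1]-o[1])<45)&(P0[:,2]>12)&(P0[:,2]<120)
        if k.sum()>20 and k0.sum()>20: print(c,n,(P[k].mean(0)-P0[k0].mean(0)).round(1))
    if c=="scene": a=cv2.resize(im["frame"][140:220,340:430],(630,560),interpolation=cv2.INTER_CUBIC)
cv2.imwrite("pics/s8.png",a)
```

```text
19.35 [500.12333174 356.62497031 223.89835158]
scene slope -0.13412656815587118 Z at -70,75 10.474754672430334 10.135316269219388 383
scene cup [0.1 0.  0.1]
scene jar [-0.1 -0.1 -0. ]
scene cutter [ 0.3  0.4 -0.2]
top slope 0.1262483193020015 Z at -70,75 8.706111773036072 9.025612372919317 775
top cup [ 0.  0. -0.]
top jar [ 0.  -0.1  0.1]
```

View pics/s8.png

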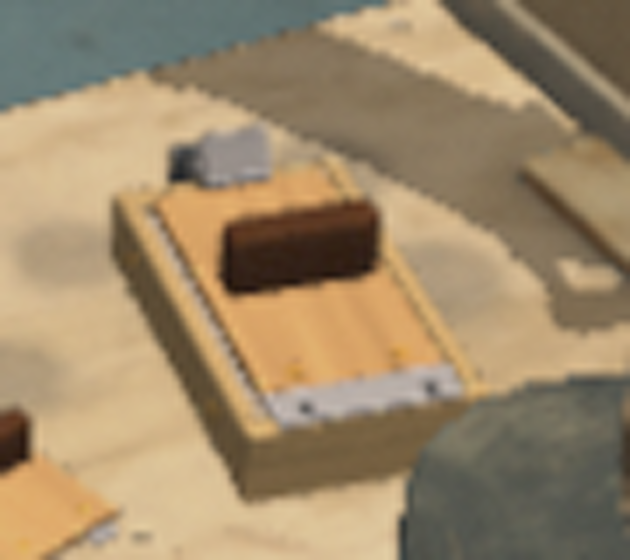

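The crop shows the cover level in the mould, tabs under the lip (365,395), catch standing at (235,155) over the free end. One check of the catch position against the start follows.

Run:
```python
from h import *
from plant import manip,vision
for c in ("scene","top"):
    r=[]
    for im in (dict(np.load(c+"0.npz")),vision.camera(c)):
        P,u,v=cloud(im);c_,s_=np.cos(np.radians(MY)),np.sin(np.radians(MY));d=P[:,:2]-MP;X=d@[c_,s_];Y=d@[-s_,c_]
        m=(abs(Y)<15)&(X<-66)&(X>-115)&(P[:,2]>50)&(P[:,2]<75);r.append((m.sum(),X[m].mean().round(2),X[m].max().round(1),P[m][:,2].mean().round(1)))
    print(c,r)
```

```text
scene [(np.int64(60), np.float64(-82.06), np.float64(-71.1), np.float64(60.7)), (np.int64(60), np.float64(-82.95), np.float64(-72.9), np.float64(60.4))]
top [(np.int64(53), np.float64(-88.01), np.float64(-75.6), np.float64(61.3)), (np.int64(55), np.float64(-88.17), np.float64(-73.6), np.float64(60.6))]
```

```bash
python3 -c "
from plant import manip
print(manip.finish_job())"
```

```text
the job is handed in; nothing more can be done
None
```

The mould is closed and the job is handed in, at about 19.5 s on the robot's clock; no verdict was reported. I gripped the larger cover by its handle and hooked its tabs under the keeper lip at 16.5°. I then lowered it onto the catch and let go with the free end about 21 mm up. Pressing with closed fingers peaked at about 16 N in the readings, the force then dropped, and at about 17 N the board was on the plaster.

Last checks:
- **Cover:** the board is level within 0.15° in both cameras, and its top is 9–10.5 mm above the plaster against 10 mm nominal. The tabs show under the lip.
- **Catch:** it is back at its starting position within about 1 mm (0.9 mm in one camera, 0.2 mm in the other), against the 2 mm allowed.
- **Bystanders:** the cup and the jar are unmoved within 0.1 mm in both cameras, and the cutter within 0.5 mm. Only the scene camera checked the cutter.
- **Robot:** clear of everything, with no contact force.

Things that disagreed or stayed uncertain:
- **Mould position:** the two cameras differed by about 2 mm along x. First contact at the lip suggested the mould sits about 1.5 mm nearer the robot than my fitted value.
- **Hanging spheres:** I could find no arm path that clearly missed the white sphere, so I went past it in small, checked steps. The arm model put the upper arm's centre line within about 10 mm of its surface in the last check. The readings showed no contact, and neither sphere had moved when last measured.

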